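Fit, gauge and test a street-lamp head

ROBOT

A 6-joint arm with a two-finger parallel gripper is mounted at the origin on the work surface. World frame = base frame: x ahead of the robot, y to its left, z up, the work surface at z = 0. Lengths are in m, angles in degrees, forces in N, time in s.
With the tool pointing down it reaches from about 0.35 to 0.875 m from the base axis. Payload 4.2 kg.
Tool frame: the origin (TCP) lies on the centre line of the jaws, within the pads' length; the fingertips stand r.tip_extent ahead of it and the grasp point (between the pads) lies 11 mm behind it (r.tip_extent is the distance from the TCP to the fingertips, in m); z points along the fingers, y is the line along which they close (so a half turn about z gives the same grasp; the last joint's range is limited). The gripper opens to 87 mm and grips with 3 to 60 N. Pads are 19 mm wide; open, the fingers measure 117 mm over their backs; the gripper's body (75 mm by 190 mm) begins 51 mm behind the grasp point.
Start: joints at [81.795, 22.042, 0.453, 0, -68.411, -14.817], TCP at [0.244, 0.575, 0.231] pointing down, gripper open.
Joint ranges: [-179.83, 179.83], [-69.29, 118.12], [-61.27, 80.66], [-181.25, 117.63], [-171.15, -9.14], [-177.46, 177.46]. Speed limits (degrees/s): [159.86, 159.86, 180, 180, 180, 180].

INTERFACE

Orientations are given as a 3x3 rotation matrix whose columns are the frame's x, y, z axes.
In Python, from station import r gives the robot as it stands.
- The arm moves only by the shell command python3 -m jog 'ROWS'. ROWS is text: rows parted by semicolons, each of 5 numbers parted by spaces: the opening, from 0 (shut) to 1 (fully open), then the shift along the world's x, y, z in mm, then the turn about the world's z in degrees. In form: hand dx dy dz roll; .... A call has 1 to 5 rows; each row shifts and turns the commanded pose from where the row before left it; what a row does not reach is not made up. A row lasts 1/8 s, in which the tool goes at most 62.5 mm and 10.7 degrees, less where a joint would pass 70% of its speed; a pose out of reach is approached as far as the arm can. A call is refused whole if a number of a shift passes 62.5 or a number of a turn 10.7, either way. A call with a gripper value outside its range is refused whole. The fingers move at their own pace and stop on an object; the grip force is fixed at half the most. Time passes only in rows, so rows that do not move let the fingers close. It gives the time, the measured TCP pose, the force, the opening and the grip force at its end, in the units of the state.
- r.sense(): the state, without advancing time (a new reading comes with each control period).
- r.capture(name): name is "side" or "top" or "wrist"; returns a dict with "pixels" (480x640x3 uint8, red, green, blue), "fovy" (degrees; the focal length in pixels is half the picture's height over the tangent of half this angle, whatever the lens; pixels are square), "cx", "cy" (the principal point, pixels), "k1" (the pictures are not rectified: a ray, as slopes to the right and down, at radius r is drawn at 1 + k1 r^2 times it, then the intrinsics apply), "origin" and "orientation" of the camera in the world; the wrist camera has in their place "T_tool_cam" (4x4, takes a point from camera to tool coordinates, whose origin is the TCP and whose axes are the flange's). Camera axes: x right, y down, z forward; pixel columns grow to the right and rows downward; lengths in m; the calibration is good to about 2 mm. A picture is of the moment at which its call begins: read the wrist's pose just before it. There is no depth.
- r.finish_job(): hands the job in; it is judged then, once.
The state is a dict: "time_s": time; "joints": joint angles; "joint_velocities": joint speeds; "effort": joint torques, N m; "tcp_pos": TCP position; "ee_rot": TCP orientation; "wrist_force": force on the tool from outside, world axes, zero at the start; "moment": the same for the moment, N m; "gripper_width": opening from 0.0 (shut) to 1.0 (fully open); "gripper_force": force on a finger pad.
Only numpy, scipy, OpenCV 4.12 (cv2) and the standard library are available. Lean on these libraries where they do the work, as an engineer would, in place of code of your own. Each camera call takes 0.05 s, during which the arm holds its last target. There are 200 camera calls.

TASK

Finish the street-lamp head on the bench: lay every loose LED bar flat in a bay of its own length in the lamp (long bars in the copper-floored long bays, short bars in the blue-floored short ones), and only then slide the blade of the yellow gauge into the gap under the lamp's black clamp bar until the gauge's shoulder meets the lamp, and lay the gauge back flat in the middle of its green mat. After that run the lamp test: press the tester's keys fully down and let them go, one at a time, blue, then yellow, then green. If anything gets knocked out of place, put it right before you finish, and do not disturb the bottle, the screwdriver or the blue screw bin.

Things in the scene. Friction and masses are not known exactly. Their poses are not given: they have to be found in the camera images.
- lamp: dark grey street-lamp head lying face up, fixed, 176 mm (x) by 340 mm (y, -180 to +160). Origin: underside, at mid-depth; x points away from the robot, y to its left. Four open bays along x, side by side 58 mm apart, 32 mm wide, floor 10 mm above the bench, ribs between them 17 mm. Long bays: 150 mm, copper floor. Short bays: 110 mm, blue floor. At the -y end a ledge with a black clamp bar
- gap_mouth (a point): centre of the gap's mouth, on the lamp's -x face, 32 mm above the bench; axes as the lamp's, x into the gap. Gap: 50 mm wide (y), 28 to 36 mm above the bench, between the ledge and the black clamp bar (80 mm wide, 36 mm deep, top at 52 mm, yellow line along its middle). Behind the bar it is free up to 80 mm from the face, where a white box 56 mm high stands
- bay_long0 (a point): centre of the floor of the long bay next to the short ones; axes as the lamp's. Takes one long bar, lying along the lamp's x
- bay_long1 (a point): centre of the floor of the outer long bay, at the +y end; axes as the lamp's. Takes one long bar, lying along the lamp's x
- bay_short0 (a point): centre of the floor of the short bay nearest the terminal ledge; axes as the lamp's. Takes one short bar, lying along the lamp's x
- bay_short1 (a point): centre of the floor of the other short bay; axes as the lamp's. Takes one short bar, lying along the lamp's x
- bar_long0: aluminium LED bar, long: 140 mm long (its x), 26 mm wide (y), 24 mm high (z), 140 g, white strip with yellow LEDs on top. Origin: centre of its underside. May be absent (None throughout the run)
- bar_long1: aluminium LED bar, long: 140 mm long (its x), 26 mm wide (y), 24 mm high (z), 140 g, white strip with yellow LEDs on top. Origin: centre of its underside. May be absent (None throughout the run)
- bar_short0: aluminium LED bar, short: 100 mm long (its x), 26 mm wide (y), 24 mm high (z), 140 g, white strip with yellow LEDs on top. Origin: centre of its underside. May be absent (None throughout the run)
- bar_short1: aluminium LED bar, short: 100 mm long (its x), 26 mm wide (y), 24 mm high (z), 140 g, white strip with yellow LEDs on top. Origin: centre of its underside. May be absent (None throughout the run)
- gauge: gauge, 160 g. Yellow foot 60 (x) by 50 (y) by 16 mm (z); on it an upright yellow grip fin, 40 mm long (x), 12 mm thick (y), 16 to 62 mm high; from the foot's front face (the shoulder, 30 mm ahead of the origin) a steel blade runs 50 mm to +x, 40 mm wide, 6 to 10 mm above the underside. Origin: centre of the foot's underside, under the fin
- gauge_tip (a point): middle of the blade's front edge, 80 mm ahead of the gauge's origin and 8 mm above its underside; axes as the gauge's. With the shoulder against the lamp it is 50 mm inside the gap's mouth
- gauge_mid (a point): middle of the gauge's whole length, on its underside, 25 mm ahead of the gauge's origin
- mat: green rubber mat fixed to the bench, the gauge's place, 170 mm (x) by 80 mm (y), 2 mm thick. Origin: centre of its underside. The gauge starts lying along its x
- tester: white lamp tester fixed to the bench, 210 mm (x) by 90 mm (y) by 30 mm high, with three round keys in a row along its x, 65 mm apart; which colour is where varies. Origin: centre of its underside
- key_blue_top (a point): centre of the top of the blue key, a spring push button 32 mm across; it moves down with the key
- key_yellow_top (a point): centre of the top of the yellow key, a spring push button 32 mm across; it moves down with the key
- key_green_top (a point): centre of the top of the green key, a spring push button 32 mm across; it moves down with the key
- key_blue (a joint): how far the blue key is pressed, m: 0 up, 0.006 fully down (5 N); it springs back
- key_yellow (a joint): how far the yellow key is pressed, m: 0 up, 0.006 fully down (5 N); it springs back
- key_green (a joint): how far the green key is pressed, m: 0 up, 0.006 fully down (5 N); it springs back
- bottle: bystander: clear bottle with red cap, 64 mm across, 190 mm high, origin at the centre of its underside
- driver: bystander: screwdriver with yellow handle, lying beyond the lamp
- screwbin: bystander: open blue bin, 110 by 80 by 55 mm, origin at the centre of its underside

How it is judged:
By the outcome, as a careful person would: the job done as asked, in the order asked, and still so for the second after the job is handed in, with the robot touching nothing.
Of bar_long0, bar_long1, bar_short0, bar_short1 only 3 to 4 are there at a start; the rules pass over those that are not, and their reading is None.
At some moment in a run one of bar_long0, bar_long1, bar_short0, bar_short1, gauge may be knocked a few centimetres aside while the robot is not near it.
It also fails if it takes over 210 s, if anything falls off the work surface, if the arm or the gripper's body presses on something with over 40 N, if the wrist force passes 120 N, or if a joint passes its speed limit or range.

## Working session

There is one attempt and no reset: what is moved stays moved. The work goes in short steps, Python scripts to look and compute and a shell command to move; the robot and the scene stay as the last step left them, time stands still between calls to the robot, and variables do not carry over. Pictures are saved under pics/ and viewed, at most 17 in all, crops included, and the job is handed in when it is done.

```bash
ls; mkdir -p pics; cat > h.py <<'E'
import numpy as np, cv2, sys
from station import r
def cap(name):
    s=r.sense(); c=r.capture(name)
    if name=="wrist":
        T=np.array(c["T_tool_cam"]); R=np.array(s["ee_rot"])
        c["orientation"]=R@T[:3,:3]; c["origin"]=np.array(s["tcp_pos"])+R@T[:3,3]
    c["orientation"]=np.array(c["orientation"]); c["origin"]=np.array(c["origin"])
    c["f"]=240/np.tan(np.radians(c["fovy"]/2)); return c
def save(c,fn): cv2.imwrite("pics/"+fn,cv2.cvtColor(np.asarray(c["pixels"]),cv2.COLOR_RGB2BGR))
def K(c): return np.array([[c["f"],0,c["cx"]],[0,c["f"],c["cy"]],[0,0,1.]])
def rays(c,uv):
    uv=np.asarray(uv,float).reshape(-1,1,2)
    n=cv2.undistortPoints(uv,K(c),np.array([c["k1"],0,0,0,0.])) if 1 else 0
    # forward model: drawn = (1+k1 r^2) * ray
    n=n.reshape(-1,2); d=np.c_[n,np.ones(len(n))]@c["orientation"].T
    return d
def plane(c,uv,z):
    d=rays(c,uv); o=c["origin"]; return o+d*((z-o[2])/d[:,2])[:,None]
def tri(c1,p1,c2,p2):
    a,b=rays(c1,p1)[0],rays(c2,p2)[0]; A=np.zeros((3,3)); y=np.zeros(3)
    for o,d in((c1["origin"],a),(c2["origin"],b)):
        d=d/np.linalg.norm(d); M=np.eye(3)-np.outer(d,d); A+=M; y+=M@o
    return np.linalg.solve(A,y)
def hsv(c): return cv2.cvtColor(np.asarray(c["pixels"]),cv2.COLOR_RGB2HSV)
def project(c,P):
    p=(np.atleast_2d(P)-c["origin"])@c["orientation"]; n=p[:,:2]/p[:,2:]
    n=n*(1+c["k1"]*(n**2).sum(1))[:,None]; return n*c["f"]+[c["cx"],c["cy"]]
E
python3 - <<'E'
from h import *
for n in("top","side","wrist"):
    c=cap(n); save(c,n+"0.png"); print(n,c["fovy"],c["cx"],c["cy"],c["k1"],c["origin"].round(3),c["orientation"].round(3).tolist())
print(r.sense(), r.tip_extent)
E
```

```text
pics
top 42.38792418523623 311.1913096529528 243.64287440123454 -0.1585845493528527 [0.411 0.048 1.379] [[-0.003, -0.991, 0.136], [-1.0, 0.0, -0.023], [0.023, -0.136, -0.99]]
side 45.0291963212759 313.51980427463434 233.57526850087984 -0.0939480750631379 [ 0.211 -0.808  0.86 ] [[0.91, -0.276, 0.31], [-0.415, -0.596, 0.687], [-0.004, -0.754, -0.657]]
wrist 65.95241350220769 314.6279485582425 227.37417524158255 -0.07478663778020819 [0.306 0.548 0.383] [[-0.392, -0.891, -0.23], [-0.92, 0.38, 0.095], [0.002, 0.249, -0.969]]
{'time_s': 0.15, 'joints': array([ 8.17954522e+01,  2.20806144e+01,  3.97430049e-01, -2.00280344e-02,
       -6.84108639e+01, -1.48171341e+01]), 'joint_velocities': array([-0.00171645, -0.17012739,  0.29630369,  0.17620657, -0.03792163,
       -0.02788735]), 'effort': array([-3.44355976e-04, -3.91051269e+01,  1.87586617e+01,  4.22233343e+00,
        1.23829697e-02, -1.34777674e-04]), 'tcp_pos': array([0.24423452, 0.5748246 , 0.22971026]), 'ee_rot': array([[ 9.20306544e-01, -3.91197592e-01, -5.55950175e-04],
       [-3.91197972e-01, -9.20305197e-01, -1.57824530e-03],
       [ 1.05761925e-04,  1.66995606e-03, -9.99998600e-01]]), 'wrist_force': array([ 0.26901452, -0.20449149,  0.5869738 ]), 'moment': array([-0.04977166,  0.02159276, -0.01985525]), 'gripper_force': 0.0, 'gripper_width': 1.0016507984821963} 0.008
```

View pics/top0.png

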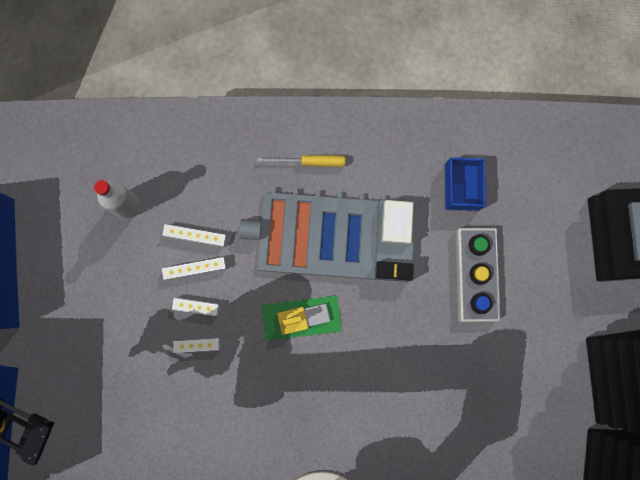

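View pics/side0.png

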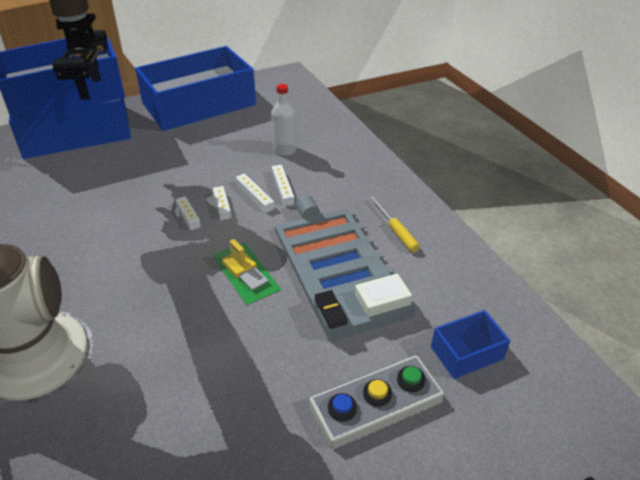

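Top view: four bars are present, with the long ones at about (194,235) and (194,268) and the short ones at (195,307) and (196,345). The lamp is around (335,235), the gauge on its mat at (300,318), and the keys green/yellow/blue at (481,244/273/303). The side view agrees.

```bash
cat >> h.py <<'E'
def mask(c,kind):
    h=hsv(c); H,S,V=[h[...,i].astype(int) for i in range(3)]
    m={"copper":(H<16)&(S>110)&(V>70),"blue":(H>100)&(H<125)&(S>130)&(V>50),"yellow":(H>17)&(H<32)&(S>130)&(V>90),
       "green":(H>50)&(H<85)&(S>110)&(V>50),"white":(S<45)&(V>165)}[kind]
    return m.astype(np.uint8)*255
def blobs(m,amin=80,close=5):
    m=cv2.morphologyEx(m,cv2.MORPH_CLOSE,np.ones((close,close)))
    cs,_=cv2.findContours(m,cv2.RETR_EXTERNAL,cv2.CHAIN_APPROX_NONE)
    return [k.reshape(-1,2) for k in cs if cv2.contourArea(k)>amin]
def rect(c,k,z):
    "min-area rectangle on plane z, mm: cx cy L W angle of long axis"
    P=plane(c,k,z)[:,:2]*1000
    (x,y),(a,b),t=cv2.minAreaRect(P.astype(np.float32))
    if b>a: a,b,t=b,a,t+90
    t=(t+90)%180-90
    return np.array([x,y,a,b,t]).round(1)
E
python3 - <<'E'
from h import *
for n in("top","side"):
    c=cap(n)
    for kind,z in(("copper",.01),("blue",.01),("yellow",.024),("green",.002),("white",.024)):
        for k in blobs(mask(c,kind)):
            q=rect(c,k,z)
            if q[2]<400: print(n,kind,k.mean(0).round(0),q)
E
```

```text
top copper [302. 234.] [621.5  36.8 144.9  26.7  -4.3]
top copper [276. 232.] [625.9  94.8 144.9  26.8  -4.2]
top copper [101. 187.] [730.9 496.7  35.   32.3  58.1]
top blue [  4. 462.] [ 1.049e+02  7.077e+02  8.250e+01  2.220e+01 -6.000e-01]
top blue [  8. 389.] [268.  698.8 105.5  41.7   1.1]
top blue [482. 303.] [ 464.6 -368.6   32.8   31.5   89.3]
top blue [353. 238.] [612.3 -78.7 104.   25.1  -4.4]
top blue [327. 236.] [617.2 -21.  104.1  25.5  -4.1]
top blue [  8. 263.] [563.7 710.8 314.2  45.    3.6]
top blue [465. 184.] [ 740.  -339.6  123.9   94.4   -2. ]
top yellow [292. 320.] [428.7  57.9  58.5  49.  -76.9]
top yellow [481. 273.] [ 530.  -365.4   33.    31.7  -46.9]
top yellow [323. 160.] [788.4 -10.5  97.5  23.4 -89.8]
top green [301. 318.] [435.4  37.7 168.9  79.1 -83.2]
top green [480. 244.] [ 599.7 -372.4   33.6   32.7   63.4]
top white [318. 477.] [93.   3.8 88.2 13.1 89.4]
top white [317. 313.] [441.7   3.2  42.3  37.8 -77. ]
top white [193. 306.] [458.5 272.1  98.4  25.7  81.5]
top white [193. 268.] [543.5 276.6 139.   25.4 -79.3]
top white [469. 274.] [ 529.  -357.
[... 745 characters left out ...]
4 114.6  28.2  88.8]
side green [411. 375.] [ 615.7 -330.9   36.3   34.9   21.9]
side green [251. 277.] [435.3  36.8 165.2  78.5 -82.7]
side white [374. 397.] [ 530.6 -352.8  209.5   89.2    0. ]
side white [ 76. 331.] [ 85.7   6.8 115.2  38.4 -72. ]
side white [383. 290.] [ 660.  -146.4   97.4   68.3   -4.2]
side white [254. 280.] [438.7  -6.9  43.4  36.3 -75.6]
side white [ 33. 269.] [ 22.8 205.8  93.5  16.9  86.1]
side white [505. 240.] [ 976.8 -132.1   71.9   41.1   42. ]
side white [475. 224.] [949.7 -54.9  41.5  33.3 -70.9]
side white [221. 198.] [459.1 273.2 104.   27.5  81. ]
side white [254. 189.] [543.7 277.6 145.7  29.4 -79.8]
side white [282. 181.] [617.3 279.  145.7  29.3  79.3]
```

```bash
python3 - <<'E'
from h import *
t=cap("top"); s=cap("side")
def cen(c,k): 
    return np.array(cv2.minAreaRect(k.astype(np.float32))[0])
def pick(c,kind,p): 
    return min(blobs(mask(c,kind)),key=lambda k:np.linalg.norm(k.mean(0)-p))
for nm,kind,a,b in(("A","white",(193,235),(282,181)),("B","white",(193,268),(254,189)),("C","white",(193,306),(221,198)),
  ("L1","copper",(276,232),(315,227)),("L0","copper",(302,234),(325,243)),("S1","blue",(327,236),(335,260)),("S0","blue",(353,238),(345,278)),
  ("kb","blue",(482,303),(342,403)),("ky","yellow",(481,273),(377,389)),("kg","green",(480,244),(411,375)),("mat","green",(301,318),(251,277)),("box","white",(397,221),(383,290))):
    print(nm,(tri(t,cen(t,pick(t,kind,a)),s,cen(s,pick(s,kind,b)))*1000).round(1))
# shadowed bar D
h=hsv(t)[335:356,160:232]; m=np.zeros((480,640),np.uint8); m[335:356,160:232]=((h[...,2]>115)*255)
for k in blobs(m,150): print("D",rect(t,k,.024))
print(project(t,[.63,.0,.017]), hsv(t)[345,165],hsv(t)[345,200],hsv(t)[354,200])
im=np.asarray(t["pixels"]); cv2.imwrite("pics/lampcrop.png",cv2.resize(cv2.cvtColor(im[185:350,150:430],cv2.COLOR_RGB2BGR),None,fx=2.8,fy=2.8,interpolation=cv2.INTER_CUBIC))
E
```

```text
A [617.7 277.6  22.8]
B [544.1 276.4  23.5]
C [459.  271.9  23.4]
L1 [624.3  94.7  15.3]
L0 [619.8  37.   15.1]
S1 [615.6 -20.6  14.9]
S0 [611.3 -78.2  14.5]
kb [ 463.3 -356.9   48.6]
ky [ 527.9 -357.6   49.8]
kg [ 593.1 -357.8   49.9]
mat [437.8  37.1 -13.9]
box [ 643.1 -171.9   55.6]
D [370.  282.5 129.1  32.7 -85.9]
[[318.14965352 229.64502585]] [132  10 133] [ 23 180 143] [120   8  67]
```

View pics/lampcrop.png

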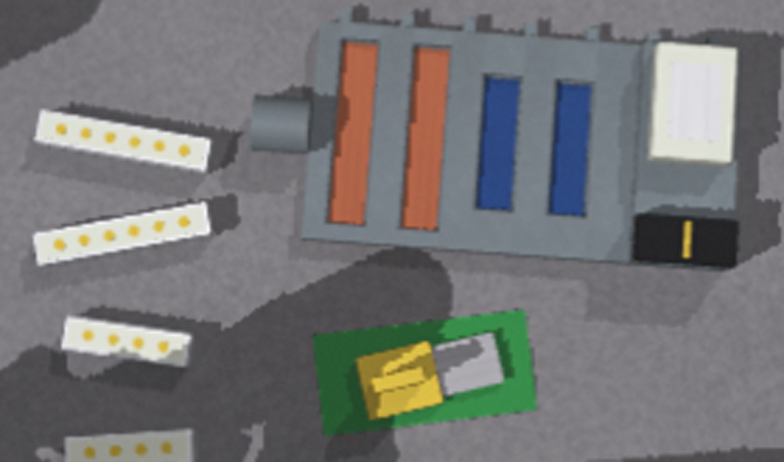

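The crop shows the copper bays at (355,135) and (425,140), the blue bays at (498,143) and (570,150), and the gauge with its blade pointing to -y on the mat. Next I move above the outer long bar.

```bash
python3 -m jog '0.55 46.8 -37 0 -9.6; 0.55 46.8 -37 0 -9.6; 0.55 46.8 -37 0 -9.6; 0.55 46.8 -37 0 -9.6; 0.55 46.8 -37 0 -9.6' | tail -5; python3 -m jog '0.55 46.8 -37 0 -9.6; 0.55 46.8 -37 0 -9.6; 0.55 46.8 -37 0 -9.6; 0.55 0 0 0 0; 0.55 0 0 0 0'
python3 - <<'E'
from h import *
c=cap("wrist"); save(c,"w1.png"); s=r.sense(); print(s["joints"].round(1),c["origin"])
for k in blobs(mask(c,"white"),400): print(k.mean(0).round(),rect(c,k,.0235))
E
```

```text
tcp_pos: [0.4797, 0.3889, 0.2308]
ee_rot: [[0.32, -0.947, 0.0], [-0.947, -0.32, 0.0], [-0.0, -0.0, -1.0]]
wrist_force: [0.9, 0.9, 0.4]
gripper_width: 0.57
gripper_force: 0.0
time_s: 1.6
tcp_pos: [0.6187, 0.279, 0.2301]
ee_rot: [[-0.171, -0.985, -0.001], [-0.985, 0.171, -0.0], [0.0, 0.001, -1.0]]
wrist_force: [-0.4, -0.2, -0.2]
gripper_width: 0.551
gripper_force: 0.0
[ 38.   27.3   8.9  -0.  -71.6 -47.7] [0.60664439 0.21138254 0.38370008]
[314. 202.] [618.3 279.7 139.3  26.6  79.6]
[472. 171.] [460.  274.4  99.7  26.4  81.7]
[387. 189.] [544.4 279.  140.7  26.6 -79.7]
[554. 155.] [375.3 271.3 100.   26.4 -86.2]
```

View pics/w1.png

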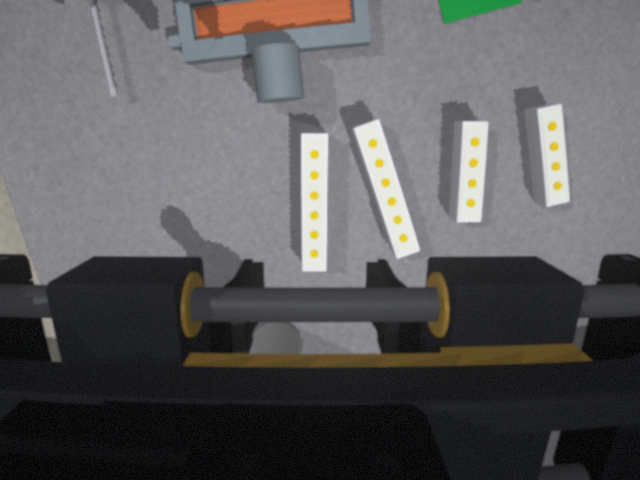

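The wrist view shows all four bars, at (314,202), (387,189), (472,171) and (554,155), and it agrees with the top view to about 2 mm. Gripping the first bar.

```bash
python3 -m jog '0.55 0 0 -60 0; 0.55 0 0 -60 0; 0.55 0 0 -55 0; 0.55 0 0 -26 0; 0.55 0 0 -10 0' | head -1; python3 -m jog '0.3 0 0 0 0; 0 0 0 0 0; 0 0 0 0 0; 0 0 0 0 0; 0 0 0 0 0' ; python3 -m jog '0 0 0 20 0; 0 0 0 40 0; 0 0 0 40 0; 0 0 0 0 0'
```

```text
time_s: 2.28
time_s: 2.9
tcp_pos: [0.6195, 0.2799, 0.0213]
ee_rot: [[-0.17, -0.985, 0.002], [-0.985, 0.17, 0.001], [-0.002, -0.002, -1.0]]
wrist_force: [-1.9, 0.7, 5.8]
gripper_width: 0.295
gripper_force: 30.0
time_s: 3.4
tcp_pos: [0.6207, 0.2802, 0.1234]
ee_rot: [[-0.17, -0.985, 0.007], [-0.985, 0.17, 0.004], [-0.005, -0.006, -1.0]]
wrist_force: [-0.6, -0.1, -2.8]
gripper_width: 0.293
gripper_force: 30.0
```

```bash
python3 -m jog '0 1 -24 0 -10.5; 0 1 -24 0 -10.5; 0 1 -24 0 -10.5; 0 1 -24 0 -10.5; 0 1 -24 0 -10.5' |head -1; python3 -m jog '0 0 -24 0 -10.5; 0 0 -20 0 -10.5; 0 0 -20 0 -10.6; 0 0 0 0 0; 0 0 0 0 0'
python3 - <<'E'
from h import *
c=cap("wrist"); save(c,"w2.png"); print(r.sense()["joints"].round(1),c["origin"])
for kind,z in(("copper",.01),("blue",.01),("white",.13)):
    for k in blobs(mask(c,kind),400): print(kind,k.mean(0).round(),rect(c,k,z))
E
```

```text
time_s: 4.03
time_s: 4.65
tcp_pos: [0.6233, 0.0953, 0.1185]
ee_rot: [[-0.998, 0.067, -0.002], [0.067, 0.998, -0.0], [0.002, -0.0, -1.0]]
wrist_force: [-0.1, 0.3, -1.8]
gripper_width: 0.297
gripper_force: 30.0
[  23.4   28.    -7.    -0.   -55.  -117.2] [0.55551076 0.09877973 0.27216683]
copper [241. 205.] [607.5  40.2 115.9  27.3  -4.3]
blue [160. 208.] [601.3 -17.8  72.8  26.3  -4.3]
blue [ 86. 220.] [608.7 -77.2  97.5  24.9  -4.3]
white [314. 337.] [640.7  92.5  22.5  14.2  86.1]
white [316. 203.] [ 5.849e+02  9.810e+01  6.420e+01  2.870e+01 -5.000e-01]
white [561. 107.] [550.5 194.7  65.9  14.9 -79.8]
```

View pics/w2.png

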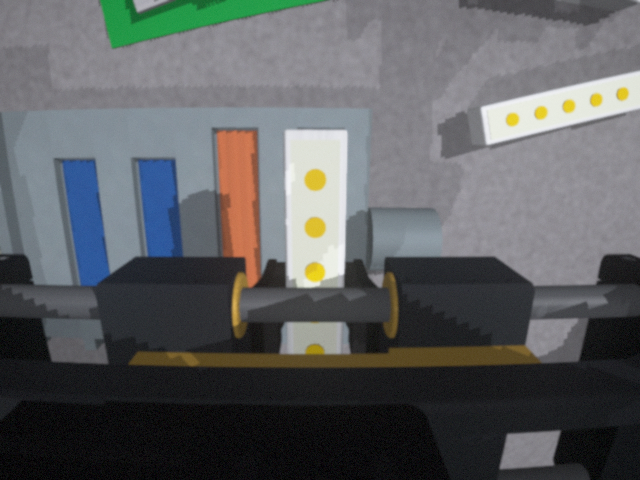

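The wrist view shows the bar held over the outer long bay at (315,205), the inner long bay at (241,205) and the short bays at (160,208) and (86,220). To reconcile the 2–3 mm difference between cameras, I'll check the held bar in the top and side views.

```bash
python3 - <<'E'
from h import *
s=r.sense(); print("tcp",s["tcp_pos"].round(4))
for n in("top","side"):
    c=cap(n); p=project(c,[s["tcp_pos"]+[0,0,.003]]); print(n,p)
    for kind in("white","yellow"):
        for k in blobs(mask(c,kind),10,3):
            if np.linalg.norm(k.mean(0)-p)<60: print(kind,k.mean(0).round(),rect(c,k,.121))
    for k in blobs(mask(c,"copper")): print(rect(c,k,.01))
    save(c,n+"2.png")
c=cap("wrist")
im=hsv(c); 
for row in(150,190,230):
    print(row,im[row,40:380:4,2].tolist())
E
```

```text
tcp [0.6235 0.0956 0.1188]
top [[273.48280277 224.709514  ]]
white [273. 247.] [576.6  96.1  45.8  26.1  -4.2]
white [226. 207.] [659.4 194.5  90.7  80.5 -66.1]
[587.1  39.6  76.2  26.6  -4.5]
[730.7 496.4  34.4  32.3  58.1]
side [[314.91431654 188.32826472]]
white [297. 193.] [581.   97.6  70.   31.   -2.4]
[622.8  42.  142.5  20.9  -4.3]
[627.6 100.4 142.9  20.5  -4.6]
[1173.7  253.8  895.5  447.9  -89.6]
[ 263.1 1491.6 1113.2  322.8   87.3]
150 [149, 147, 148, 148, 150, 147, 149, 155, 149, 150, 151, 150, 149, 151, 153, 153, 153, 153, 155, 157, 153, 155, 154, 154, 153, 155, 153, 155, 154, 154, 155, 155, 155, 153, 156, 160, 157, 155, 159, 163, 160, 158, 159, 121, 142, 196, 198, 196, 202, 203, 202, 204, 208, 193, 125, 161, 161, 160, 162, 161, 161, 167, 232, 226, 226, 227, 225, 225, 224, 226, 225, 226, 227, 225, 227, 229, 232, 168, 160, 161, 164, 164, 156, 141, 141]
190 [152, 148, 152, 147, 139, 109, 128, 144, 152, 155, 154, 155, 155, 156, 153, 154, 156, 156, 159, 153, 157, 156, 156, 148, 110, 143, 159, 158, 158, 158, 157, 159, 160, 158, 122, 158, 159, 160, 161, 153, 134, 125, 146, 120, 123, 179, 203, 196, 198, 207, 202, 201, 206, 194, 137, 156, 159, 162, 162, 162, 159, 174, 244, 239, 224, 226, 224, 224, 224, 222, 222, 226, 223, 223, 226, 233, 233, 166, 166, 163, 161, 158, 141, 142, 139]
230 [148, 149, 147, 148, 150, 150, 114, 112, 139, 155, 154, 157, 157, 151, 149, 155, 150, 155, 152, 154, 153, 154, 154, 157, 149, 113, 143, 158, 158, 158, 156, 158, 151, 113, 113, 109, 109, 103, 109, 105, 106, 105, 104, 107, 81, 93, 137, 150, 201, 203, 207, 200, 205, 200, 140, 141, 157, 161, 159, 154, 155, 154, 226, 224, 223, 224, 221, 221, 224, 222, 223, 223, 224, 224, 224, 233, 224, 112, 109, 110, 112, 107, 76, 133, 151]
```

The held bar reads 2.6 mm low in y in the top view, so the wrist figures stand: L1 (627,97.5), L0 (622.5,39.6), S1 (618,-18), S0 (613.5,-76). Lowering into the outer long bay.

```bash
python3 -m jog '0 3 2 0 -0.5; 0 0 0 -45 0; 0 0 0 -25 0; 0 0 0 -10 0; 0 0 0 -5 0'; python3 -m jog '0 0 0 -4 0; 0 0 0 0 0'
```

```text
time_s: 5.48
tcp_pos: [0.6273, 0.0975, 0.0346]
ee_rot: [[-0.997, 0.077, 0.001], [0.077, 0.997, -0.0], [-0.001, 0.0, -1.0]]
wrist_force: [0.1, -0.3, -1.1]
gripper_width: 0.294
gripper_force: 30.0
time_s: 5.72
tcp_pos: [0.6274, 0.0975, 0.0315]
ee_rot: [[-0.997, 0.077, 0.002], [0.077, 0.997, 0.001], [-0.002, 0.001, -1.0]]
wrist_force: [-0.1, 0.3, -2.2]
gripper_width: 0.293
gripper_force: 30.0
```

```bash
python3 -m jog '0 0 0 -1 0; 0.5 0 0 0 0; 0.5 0 0 0 0; 0.5 0 0 0 0; 0.5 0 0 30 0'; python3 -m jog '0.5 0 0 60 0; 0.5 0 60 40 0; 0.5 0 60 0 0; 0.5 0 0 0 0'
python3 - <<'E'
from h import *
c=cap("wrist"); save(c,"w3.png"); print(c["origin"])
for k in blobs(mask(c,"white"),400): print(k.mean(0).round(),rect(c,k,.034), rect(c,k,.0235))
for k in blobs(mask(c,"copper"),400): print(k.mean(0).round(),rect(c,k,.01))
E
```

```text
time_s: 6.35
tcp_pos: [0.6249, 0.0965, 0.0572]
ee_rot: [[-0.997, 0.078, -0.006], [0.078, 0.997, -0.002], [0.006, -0.002, -1.0]]
wrist_force: [0.9, 0.4, 0.3]
gripper_width: 0.495
gripper_force: 0.0
time_s: 6.85
tcp_pos: [0.6267, 0.2131, 0.1545]
ee_rot: [[-0.997, 0.073, 0.001], [0.073, 0.997, 0.001], [-0.001, 0.001, -1.0]]
wrist_force: [-0.1, -0.5, -0.0]
gripper_width: 0.5
gripper_force: 0.0
[0.55848326 0.21675776 0.30801622]
[167. 199.] [600.7 102.   86.8  31.9  -4.4] [602.4  97.6  90.1  33.1  -4.4]
[396. 107.] [544.9 276.6 134.5  25.2 -79.8] [544.4 278.9 139.7  26.2 -79.8]
[400.   2.] [476.6 280.4  75.8   6.6  87.1] [473.5 282.9  78.7   6.8  87.1]
[107. 198.] [599.   40.   99.6  25.4  -4.4]
```

View pics/w3.png

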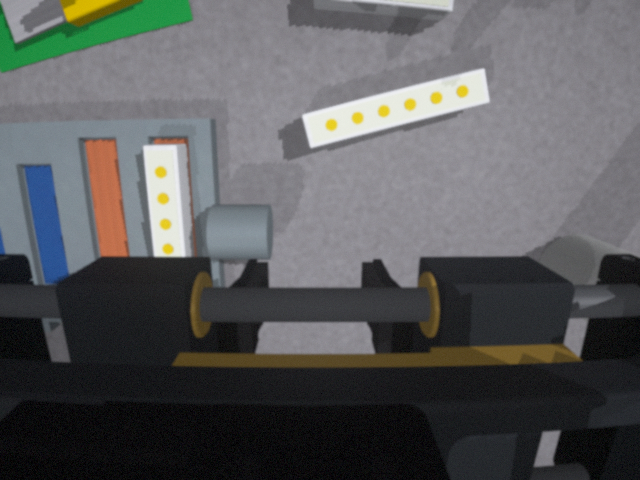

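The wrist view shows the first bar seated in the outer long bay at (167,199) and the second long bar at (396,107), which hasn't moved. Picking it now.

```bash
python3 -m jog '0.55 -8.2 6.5 -6 10.5; 0.55 -8.2 6.5 -6 10.5; 0.55 -8.2 6.5 -6 10.5; 0.55 -8.2 6.5 -6 10.5; 0.55 -8.2 6.5 -6 10.5' |head -1; python3 -m jog '0.55 -8.2 6.5 -6 10.4; 0.55 -8.2 6.5 -6 10.4; 0.55 -8.2 6.5 -6 10.4; 0.55 -8.2 6.5 -6 10.4; 0.55 -8.2 6.5 -6 10.4'; python3 -m jog '0.55 0 0 0 0; 0.55 0 0 -40 0; 0.55 0 0 -25 0; 0.55 0 0 -10 0; 0.55 0 0 -5 0'
```

```text
time_s: 7.52
time_s: 8.15
tcp_pos: [0.5446, 0.2729, 0.0937]
ee_rot: [[0.179, -0.984, -0.001], [-0.984, -0.179, -0.001], [0.001, 0.001, -1.0]]
wrist_force: [0.6, 0.1, -0.6]
gripper_width: 0.544
gripper_force: 0.0
time_s: 8.78
tcp_pos: [0.5454, 0.2738, 0.0142]
ee_rot: [[0.173, -0.985, 0.0], [-0.985, -0.173, -0.0], [0.0, -0.0, -1.0]]
wrist_force: [-0.8, -0.2, 0.6]
gripper_width: 0.552
gripper_force: 0.0
```

```bash
python3 -m jog '0.55 -0.5 4.5 5 0; 0.55 0 0 0 0; 0.2 0 0 0 0; 0 0 0 0 0; 0 0 0 0 0'; python3 -m jog '0 0 0 0 0; 0 0 0 0 0; 0 0 0 20 0; 0 0 0 40 0; 0 0 0 40 0'
```

```text
time_s: 9.4
tcp_pos: [0.5444, 0.2788, 0.0194]
ee_rot: [[0.175, -0.985, 0.0], [-0.985, -0.175, 0.0], [-0.0, -0.0, -1.0]]
wrist_force: [-1.1, 0.3, 0.9]
gripper_width: 0.293
gripper_force: 24.6
time_s: 10.02
tcp_pos: [0.5436, 0.2783, 0.1193]
ee_rot: [[0.175, -0.985, -0.002], [-0.985, -0.175, -0.001], [0.001, 0.002, -1.0]]
wrist_force: [1.1, 0.0, -1.3]
gripper_width: 0.294
gripper_force: 30.0
```

```bash
python3 -m jog '0 7.9 -23.9 0 -10.5; 0 7.9 -23.9 0 -10.5; 0 7.9 -23.9 0 -10.5; 0 7.9 -23.9 0 -10.5; 0 7.9 -23.9 0 -10.5' |head -1; python3 -m jog '0 7.9 -23.9 0 -10.4; 0 7.9 -23.9 0 -10.4; 0 7.9 -23.9 0 -10.4; 0 7.9 -23.9 0 -10.4; 0 7.9 -23.9 0 -10.4' | head -1;  python3 -m jog '0 0 0 0 0; 0 0 0 -40 0; 0 0 0 0 0'
python3 - <<'E'
from h import *
c=cap("wrist"); print(c["origin"])
for kind,z in(("copper",.01),("blue",.01),("white",.083)):
    for k in blobs(mask(c,kind),400): print(kind,k.mean(0).round(),rect(c,k,z))
E
```

```text
time_s: 10.65
time_s: 11.28
time_s: 11.65
tcp_pos: [0.6201, 0.0395, 0.0758]
ee_rot: [[-0.997, 0.076, -0.009], [0.076, 0.997, -0.002], [0.008, -0.002, -1.0]]
wrist_force: [0.2, 0.2, -1.3]
gripper_width: 0.297
gripper_force: 30.0
[0.55345115 0.04384316 0.22993962]
blue [222. 211.] [593.7 -16.9  57.2  27.2  -4.6]
blue [128. 213.] [593.3 -75.6  66.4  25.9  -4.5]
white [315. 336.] [640.   36.7  22.9  13.6  85.7]
white [423. 201.] [581.   85.3  48.8  19.4  -4.7]
white [315. 205.] [583.2  41.2  65.4  25.4  -4.4]
```

```bash
python3 -m jog '0 2 0.4 -20 0; 0 0 0 -14 0; 0 0 0 -6 0; 0 0 0 -4 0; 0 0 0 0 0'; python3 -m jog '0 0 0 -2 0; 0 0 0 0 0'
```

```text
time_s: 12.32
tcp_pos: [0.6254, 0.0402, 0.0354]
ee_rot: [[-0.997, 0.077, 0.0], [0.077, 0.997, -0.0], [-0.0, -0.0, -1.0]]
wrist_force: [0.2, -0.5, -1.5]
gripper_width: 0.296
gripper_force: 30.0
time_s: 12.58
tcp_pos: [0.6253, 0.0401, 0.0334]
ee_rot: [[-0.997, 0.077, 0.0], [0.077, 0.997, 0.0], [-0.0, 0.0, -1.0]]
wrist_force: [0.7, -0.5, -1.0]
gripper_width: 0.294
gripper_force: 30.0
```

```bash
python3 -m jog '0 -2.5 0 -3 0; 0 0 0 -2 0; 0 0 0 0 0; 0.5 0 0 0 0; 0.5 0 0 0 0'; python3 -m jog '0.5 0 0 0 0; 0.5 0 0 30 0; 0.5 0 0 50 0; 0.5 0 0 0 0'
python3 - <<'E'
from h import *
for n in("top","side"):
    c=cap(n)
    for k in blobs(mask(c,"white"),150,3):
        q=rect(c,k,.024)
        if q[2]<170 and 300<q[0]<700 and q[1]>-30: print(n,q,rect(c,k,.034))
    for k in blobs(mask(c,"yellow"),200): print(n,"yel",rect(c,k,.024))
E
```

```text
time_s: 13.2
tcp_pos: [0.623, 0.0402, 0.0283]
ee_rot: [[-0.997, 0.077, 0.001], [0.077, 0.997, 0.0], [-0.001, 0.0, -1.0]]
wrist_force: [-0.5, 1.1, -0.6]
gripper_width: 0.439
gripper_force: 0.0
time_s: 13.7
tcp_pos: [0.6259, 0.0407, 0.1129]
ee_rot: [[-0.997, 0.076, 0.01], [0.076, 0.997, 0.002], [-0.009, 0.003, -1.0]]
wrist_force: [0.3, 0.4, -0.8]
gripper_width: 0.5
gripper_force: 0.0
top [302.7 195.7 156.9 100.   16.3] [303.5 194.6 155.8  99.2  16.3]
top [441.7   3.3  42.   37.6 -77.3] [441.4   3.6  41.7  37.3 -77.3]
top [584.5  39.6  62.   25.4  -4.5] [583.2  39.7  61.5  25.2  -4.5]
top [588.4  97.5  60.1  25.3  -4.5] [587.1  97.1  59.6  25.1  -4.5]
top [683.3 126.1  97.5  85.7 -71.1] [681.3 125.5  96.8  85.  -71.1]
top yel [428.8  57.8  58.3  49.1 -76.9]
top yel [788.3 -10.7  97.5  25.   87.1]
side [438.8  -7.2  43.9  36.9 -76.7] [436.  -16.8  43.4  36.4 -76.7]
side [626.5  47.1 146.1  31.4  -4.6] [621.5  36.9 144.3  31.1  -4.6]
side [631.3 105.2 145.9  32.7  -5.1] [626.3  94.2 144.2  32.3  -5.1]
side [374.3 271.1 103.3  30.4 -86.3] [372.3 258.2 102.1  30.  -86.3]
side [459.2 274.2 104.9  29.5  82.1] [456.2 261.2 103.7  29.2  82.1]
side yel [ 539.1 -343.5   36.3   30.5   61.6]
side yel [424.7  65.  106.   55.3 -80.6]
side yel [784.1 -18.4 114.6  28.1  88.8]
```

Both long bars are in. Next is short bar C, at (460,274).

```bash
python3 -m jog '0.55 -18.4 26 0 9.6; 0.55 -18.4 26 0 9.6; 0.55 -18.4 26 0 9.6; 0.55 -18.4 26 0 9.6; 0.55 -18.4 26 0 9.6' |head -1; python3 -m jog '0.55 -18.4 26 0 9.6; 0.55 -18.4 26 0 9.6; 0.55 -18.4 26 0 9.6; 0.55 -18.4 26 0 9.6; 0.55 0 0 0 0'| head -1; python3 -m jog '0.55 0 0 0 0; 0.55 0 0 -45 0; 0.55 0 0 0 0'
python3 - <<'E'
from h import *
c=cap("wrist")
for k in blobs(mask(c,"white"),400): print(k.mean(0).round(),rect(c,k,.0235))
E
```

```text
time_s: 14.42
time_s: 15.05
time_s: 15.42
tcp_pos: [0.4556, 0.2712, 0.0602]
ee_rot: [[-0.142, -0.99, -0.006], [-0.99, 0.143, -0.006], [0.007, 0.005, -1.0]]
wrist_force: [0.1, -1.2, 0.8]
gripper_width: 0.551
gripper_force: 0.0
[307. 336.] [465.6 314.4  25.7  17.6  -8.4]
[306. 233.] [457.1 254.5  60.6  25.6  82.4]
[455. 203.] [376.6 251.4  60.4  26.2 -86.5]
```

```bash
python3 -m jog '0.55 4.3 3 -20 0; 0.55 0 0 -15 0; 0.55 0 0 -5 0; 0.55 0 0 0 0; 0.2 0 0 0 0'; python3 -m jog '0 0 0 0 0; 0 0 0 0 0; 0 0 0 0 0; 0 0 0 0 0' ; python3 -m jog '0 0 0 20 0; 0 0 0 40 0; 0 0 0 40 0; 0 0 0 0 0'
```

```text
time_s: 16.1
tcp_pos: [0.4618, 0.2774, 0.0239]
ee_rot: [[-0.139, -0.99, 0.001], [-0.99, 0.139, 0.001], [-0.001, -0.001, -1.0]]
wrist_force: [0.1, -0.4, -0.0]
gripper_width: 0.501
gripper_force: 0.0
time_s: 16.6
tcp_pos: [0.4615, 0.2773, 0.0236]
ee_rot: [[-0.139, -0.99, 0.0], [-0.99, 0.139, 0.0], [-0.0, -0.0, -1.0]]
wrist_force: [-0.9, 0.5, 2.3]
gripper_width: 0.292
gripper_force: 30.0
time_s: 17.1
tcp_pos: [0.463, 0.2785, 0.1262]
ee_rot: [[-0.139, -0.99, 0.005], [-0.99, 0.139, 0.005], [-0.006, -0.004, -1.0]]
wrist_force: [-0.2, -0.1, -1.3]
gripper_width: 0.293
gripper_force: 30.0
```

```bash
python3 -m jog '0 17 -39.4 0 -9.6; 0 17 -39.4 0 -9.6; 0 17 -39.4 0 -9.6; 0 17 -39.4 0 -9.6; 0 17 -39.4 0 -9.6' |head -1; python3 -m jog '0 17 -39.4 0 -9.6; 0 17 -39.4 0 -9.6; 0 17 -39.4 0 -9.6; 0 17 -39.4 0 -9.6; 0 0 0 0 0'| head -1; python3 -m jog '0 0 0 -40 0; 0 0 0 0 0; 0 0 0 0 0'
python3 - <<'E'
from h import *
c=cap("wrist"); print(c["origin"]); save(c,"w4.png")
for kind,z in(("blue",.01),("white",.083)):
    for k in blobs(mask(c,kind),400): print(kind,k.mean(0).round(),rect(c,k,z))
E
```

```text
time_s: 17.73
time_s: 18.35
time_s: 18.73
tcp_pos: [0.6147, -0.0769, 0.0836]
ee_rot: [[-0.997, 0.075, 0.0], [0.075, 0.997, -0.0], [-0.0, -0.0, -1.0]]
wrist_force: [-0.3, -0.5, -0.6]
gripper_width: 0.297
gripper_force: 30.0
[ 0.54670537 -0.07282179  0.2371744 ]
blue [409. 207.] [597.1 -17.1  64.2  27.1  -4.5]
white [314. 337.] [639.4 -80.2  24.1  15.4  85.7]
white [574. 335.] [650.5  46.8  19.7  10.5  -4.5]
white [149. 255.] [ 591.8 -151.    61.3   16.5  -80.4]
white [521. 202.] [585.7  14.1  62.4  23.4  -4.4]
white [607. 208.] [589.3  56.9  69.   20.9  -4.8]
white [452. 172.] [567.2 -14.6  42.1  14.3   0. ]
white [300. 179.] [572.5 -82.7  82.   42.6  -1.5]
```

View pics/w4.png

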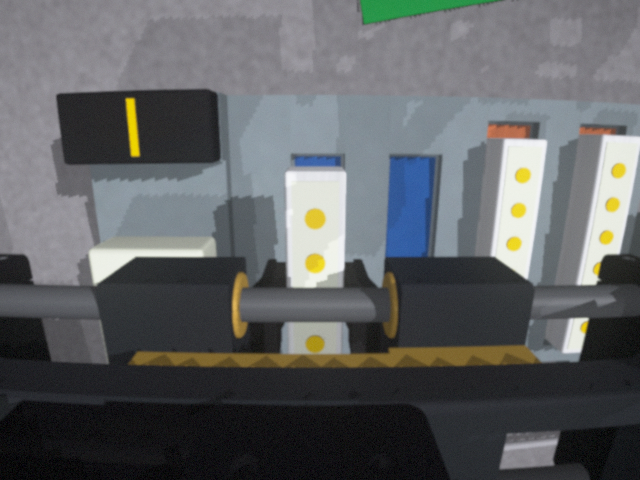

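The wrist view shows the bar centred over the nearer short bay (blue visible at columns 292–340), with the clamp bar at (138,127). Lowering.

```bash
python3 -m jog '0 1.5 0.3 -25 0; 0 0 0 -15 0; 0 0 0 -6 0; 0 0 0 -3 0; 0 0 0 0 0'; python3 -m jog '0 0 0 -1.5 0; 0 0 0 0 0; 0.5 0 0 0 0; 0.5 0 0 0 0; 0.5 0 0 0 0'; python3 -m jog '0.5 0 0 30 0; 0.5 0 0 50 0; 0.5 0 0 0 0'
python3 - <<'E'
from h import *
t=cap("top"); s=cap("side")
for n,c in(("top",t),("side",s)):
    for k in blobs(mask(c,"white"),150,3):
        q=rect(c,k,.024)
        if q[2]<170 and 300<q[0]<700 and q[1]>-120: print(n,q,rect(c,k,.034))
    for k in blobs(mask(c,"yellow"),200): print(n,"yel",rect(c,k,.024))
E
```

```text
time_s: 19.4
tcp_pos: [0.6163, -0.0772, 0.0346]
ee_rot: [[-0.997, 0.077, 0.001], [0.077, 0.997, -0.0], [-0.001, 0.0, -1.0]]
wrist_force: [-0.4, -0.1, -1.3]
gripper_width: 0.295
gripper_force: 30.0
time_s: 20.02
tcp_pos: [0.6159, -0.0772, 0.0326]
ee_rot: [[-0.997, 0.077, -0.0], [0.077, 0.997, 0.0], [0.0, -0.0, -1.0]]
wrist_force: [0.5, 0.4, 0.2]
gripper_width: 0.475
gripper_force: 0.0
time_s: 20.4
tcp_pos: [0.619, -0.0771, 0.1175]
ee_rot: [[-0.997, 0.076, 0.01], [0.076, 0.997, 0.0], [-0.01, 0.001, -1.0]]
wrist_force: [0.1, 0.7, -0.6]
gripper_width: 0.494
gripper_force: 0.0
top [374.4 268.4  99.6  25.3 -85.7] [374.7 266.8  98.8  25.1 -85.7]
top [327.   74.6 156.7 104.9   8.2] [327.7  74.4 155.6 104.1   8.2]
top [587.7 -79.   44.8  26.7  -0.8] [586.4 -78.1  44.5  26.5  -0.8]
top [690.3 -41.8 101.4  87.6 -82.1] [688.2 -41.1 100.6  86.9 -82.1]
top yel [788.4 -10.5  97.5  23.4 -89.8]
side [617.  -69.7 107.1  31.5  -4.4] [612.2 -78.5 105.8  31.1  -4.4]
side [608.   47.9 103.2  31.4  -4. ] [603.2  37.7 102.   31.   -4. ]
side [617.  107.2 117.3  32.2  -4.6] [612.2  96.3 115.9  31.8  -4.6]
side [374.4 269.8 105.3  30.  -86.8] [372.5 256.9 104.1  29.7 -86.8]
side yel [ 539.1 -343.5   36.2   30.5   61.6]
side yel [424.   64.8 106.   53.8 -80.6]
side yel [784.1 -18.4 114.5  28.3  89. ]
```

```bash
python3 -m jog '0.55 -24.4 34.8 0 9.8; 0.55 -24.4 34.8 0 9.8; 0.55 -24.4 34.8 0 9.8; 0.55 -24.4 34.8 0 9.8; 0.55 -24.4 34.8 0 9.8' |head -1; python3 -m jog '0.55 -24.4 34.8 0 9.8; 0.55 -24.4 34.8 0 9.8; 0.55 -24.4 34.8 0 9.8; 0.55 -24.4 34.8 0 9.8; 0.55 -24.4 34.8 0 9.8'| head -1; python3 -m jog '0.55 0 0 0 0; 0.55 0 0 -45 0; 0.55 0 0 0 0'
python3 - <<'E'
from h import *
c=cap("wrist")
for k in blobs(mask(c,"white"),400): print(k.mean(0).round(),rect(c,k,.0235))
E
```

```text
time_s: 21.12
time_s: 21.75
time_s: 22.12
tcp_pos: [0.3701, 0.2677, 0.0647]
ee_rot: [[0.06, -0.998, -0.006], [-0.998, -0.06, -0.008], [0.007, 0.006, -1.0]]
wrist_force: [0.0, -0.2, 0.2]
gripper_width: 0.553
gripper_force: 0.0
[305. 333.] [372.5 313.2  25.5  14.6   3.3]
[303. 233.] [376.2 252.5  62.8  25.8 -86.1]
```

```bash
python3 -m jog '0.55 3 1 -20 0; 0.55 0 0 -15 0; 0.55 0 0 -8 0; 0.55 0 0 0 0; 0.55 0 0 0 0'; python3 -m jog '0 0 0 0 0; 0 0 0 0 0; 0 0 0 0 0; 0 0 0 0 0' ; python3 -m jog '0 0 0 20 0; 0 0 0 40 0; 0 0 0 40 0; 0 0 0 0 0'
```

```text
time_s: 22.8
tcp_pos: [0.3754, 0.2722, 0.0255]
ee_rot: [[0.062, -0.998, 0.001], [-0.998, -0.062, 0.001], [-0.001, -0.001, -1.0]]
wrist_force: [-0.3, -0.2, -0.7]
gripper_width: 0.551
gripper_force: 0.0
time_s: 23.3
tcp_pos: [0.3751, 0.272, 0.0249]
ee_rot: [[0.063, -0.998, 0.0], [-0.998, -0.063, 0.0], [-0.0, -0.0, -1.0]]
wrist_force: [-1.0, 0.6, 1.5]
gripper_width: 0.294
gripper_force: 30.0
time_s: 23.8
tcp_pos: [0.3761, 0.2734, 0.1274]
ee_rot: [[0.063, -0.998, 0.004], [-0.998, -0.063, 0.006], [-0.005, -0.005, -1.0]]
wrist_force: [-0.3, 0.4, -1.4]
gripper_width: 0.294
gripper_force: 30.0
```

```bash
python3 -m jog '0 24.3 -29.2 0 -9.8; 0 24.3 -29.2 0 -9.8; 0 24.3 -29.2 0 -9.8; 0 24.3 -29.2 0 -9.8; 0 24.3 -29.2 0 -9.8' |head -1; python3 -m jog '0 24.3 -29.2 0 -9.8; 0 24.3 -29.2 0 -9.8; 0 24.3 -29.2 0 -9.8; 0 24.3 -29.2 0 -9.8; 0 24.3 -29.2 0 -9.8'| head -1; python3 -m jog '0 0 0 0 0; 0 0 0 -40 0; 0 0 0 0 0; 0 0 0 0 0'
python3 - <<'E'
from h import *
c=cap("wrist"); print(c["origin"]); im=np.asarray(c["pixels"])
for kind,z in(("blue",.01),("white",.083)):
    for k in blobs(mask(c,kind),150): print(kind,k.mean(0).round(),k.min(0),k.max(0),rect(c,k,z))
E
```

```text
time_s: 24.42
time_s: 25.05
time_s: 25.55
tcp_pos: [0.618, -0.0198, 0.0851]
ee_rot: [[-0.997, 0.075, -0.0], [0.075, 0.997, -0.001], [0.0, -0.001, -1.0]]
wrist_force: [0.5, 0.7, -0.8]
gripper_width: 0.293
gripper_force: 30.0
[ 0.55005502 -0.01563331  0.23862514]
blue [318. 164.] [297 158] [340 169] [568.3 -14.9  26.4   6.7  85.6]
white [ 62. 260.] [  0 241] [118 285] [ 599.1 -137.6   60.6   20.    89.7]
white [314. 228.] [285 176] [345 287] [592.6 -18.7  50.2  25.6  -4.4]
white [212. 209.] [190 166] [241 256] [579.9 -60.1  39.8  21.8  -4.4]
white [420. 197.] [394 138] [446 256] [580.8  27.   51.2  19.5  -4.4]
white [520. 200.] [491 133] [548 278] [588.3  70.8  64.9  19.6  -4.6]
```

```bash
python3 -m jog '0 0.8 0.9 -25 0; 0 0 0 -15 0; 0 0 0 -6 0; 0 0 0 -4 0; 0 0 0 0 0'; python3 -m jog '0 0 0 -1 0; 0 0 0 0 0; 0.5 0 0 0 0; 0.5 0 0 0 0; 0.5 0 0 0 0'; python3 -m jog '0.5 0 0 30 0; 0.5 0 0 60 0; 0.7 -50 0 50 0; 0.7 -60 0 0 0;0.7 0 0 0 0'
python3 - <<'E'
from h import *
t=cap("top"); s=cap("side"); c=cap("wrist"); save(c,"w5.png"); save(t,"top5.png")
print(c["origin"])
for k in blobs(mask(c,"white"),400,3): print(k.mean(0).round(),rect(c,k,.034))
for n,c in(("top",t),("side",s)):
    for kind in("yellow","green","white"):
        for k in blobs(mask(c,kind),150,3):
            q=rect(c,k,.034)
            if q[2]<180 and 300<q[0]<700 and q[1]>-120: print(n,kind,q)
E
```

```text
time_s: 26.22
tcp_pos: [0.6193, -0.0192, 0.0353]
ee_rot: [[-0.997, 0.077, 0.001], [0.077, 0.997, 0.0], [-0.001, 0.0, -1.0]]
wrist_force: [0.8, 0.9, -0.7]
gripper_width: 0.292
gripper_force: 30.0
time_s: 26.85
tcp_pos: [0.6187, -0.0194, 0.0334]
ee_rot: [[-0.997, 0.077, -0.0], [0.077, 0.997, -0.0], [0.0, -0.0, -1.0]]
wrist_force: [-0.3, 0.5, -0.0]
gripper_width: 0.481
gripper_force: 0.0
time_s: 27.48
tcp_pos: [0.5092, -0.02, 0.1675]
ee_rot: [[-0.997, 0.077, -0.004], [0.077, 0.997, 0.0], [0.004, -0.0, -1.0]]
wrist_force: [2.0, 0.2, 0.3]
gripper_width: 0.683
gripper_force: 0.0
[ 0.4464115  -0.01518512  0.32191846]
[324. 337.] [620.6 -20.4  30.9  24.9  -4.5]
[259. 337.] [616.4 -77.5  30.9  26.5  -4. ]
[338. 129.] [442.5   3.3  42.2  36.2 -77. ]
top yellow [428.8  57.9  58.2  49.1 -76.9]
top green [436.3  25.9 140.8  77.2 -83.2]
top white [441.4   3.7  42.   35.7 -76.3]
top white [530.6  42.8 109.   89.2 -74.4]
top white [643.4 -82.1  38.   24.4  -0.9]
top white [636.4 -23.7  61.8  25.3  -4.4]
top white [641.7  34.5 107.9  25.2  -4.2]
top white [634.2  93.4 123.7  25.   -4.5]
side yellow [421.4  54.4 101.7  55.2 -77. ]
side green [427.1   6.4 161.   75.7 -82.9]
side white [436.1 -16.7  43.4  35.9 -75.6]
side white [612.7 -78.9 104.8  30.4  -4.4]
side white [618.1 -21.4 102.7  29.8  -4.7]
side white [625.7  36.2 142.9  31.7  -4.3]
side white [640.6  94.  115.6  31.3  -3.6]
```

View pics/w5.png

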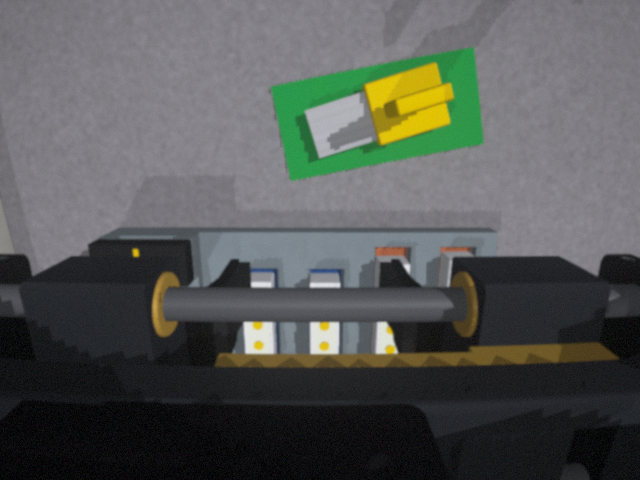

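The wrist view shows the bars seated, and the gauge on its mat with its blade at (338,129), foot at (408,103) and fin top at (425,100). Now to measure the gauge.

```bash
python3 - <<'E'
from h import *
c=cap("wrist"); print(r.sense()["tcp_pos"].round(4), r.sense()["ee_rot"][:,1].round(3))
for k in blobs(mask(c,"white"),400,3):
    if k.mean(0)[1]<200: print("blade",rect(c,k,.012))
m=mask(c,"green")|mask(c,"yellow"); m[220:]=0; m[:,:180]=0
for k in blobs(m,3000,9): print("mat",rect(c,k,.002))
y=mask(c,"yellow"); y[:40]=0
h=hsv(c)
for k in blobs(y,500,3): print("yel",rect(c,k,.018),k.min(0),k.max(0))
f=((y>0)&(h[...,2]>225)).astype(np.uint8)*255
for k in blobs(f,150,3): print("bright",k.mean(0),len(k),rect(c,k,.064),rect(c,k,.018))
im=np.asarray(c["pixels"])[40:190,260:500]; cv2.imwrite("pics/gcrop.png",cv2.resize(cv2.cvtColor(im,cv2.COLOR_RGB2BGR),None,fx=3.3,fy=3.3,interpolation=cv2.INTER_CUBIC))
print([h[100,x].tolist() for x in range(395,460,6)])
E
```

```text
[ 0.516  -0.0191  0.1681] [0.077 0.997 0.   ]
blade [442.3   4.7  45.1  38.9 -76.5]
mat [435.9  40.  169.   79.2 -83.3]
yel [656.7  51.7 349.5  23.1  85.4] [218 345] [576 366]
yel [ 587.4 -164.1   66.1   23.7  -14.3] [151 272] [178 336]
yel [429.1  62.5  67.5  49.6 -76.9] [363  61] [452 143]
bright [415.36419753 121.59876543] 162 [446.7  52.5  33.3   9.7 -67.5] [446.6  64.5  39.2  11.4 -67.6]
bright [420.28448276  96.3362069 ] 116 [429.2  58.3  29.5   5.7 -76.4] [426.   71.4  34.8   6.7 -76.4]
bright [381.35802469  88.64197531] 81 [423.3  33.3  19.7  13.3 -77.3] [419.   41.9  23.2  15.7 -77.3]
[[26, 244, 156], [26, 255, 224], [26, 249, 225], [26, 255, 224], [26, 255, 223], [26, 255, 224], [26, 255, 223], [26, 255, 212], [26, 239, 179], [54, 142, 131], [67, 172, 151]]
```

View pics/gcrop.png

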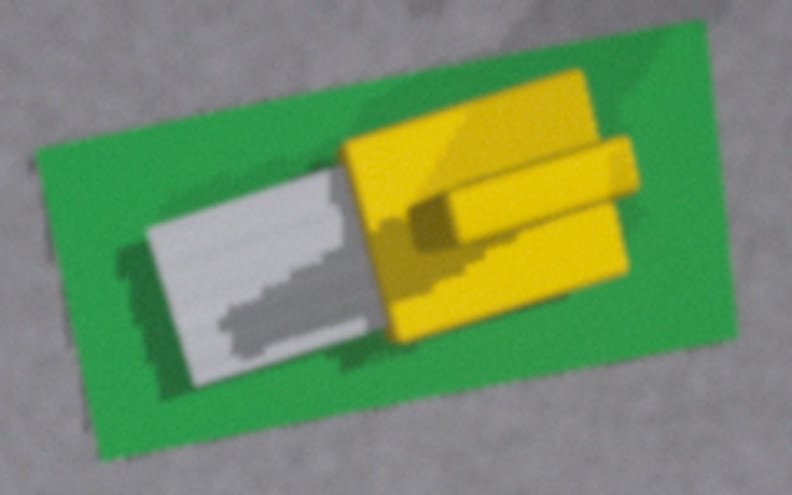

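The crop shows the fin top with corners (445,190), (625,137), (640,188) and (460,243), the foot's front corners at (342,142) and (398,342), and the blade-tip corners at (147,230) and (195,385).

```bash
python3 - <<'E'
from h import *
c=cap("wrist"); s=r.sense()
P=lambda l,z:(plane(c,np.array(l)/3.3+[260,40],z)[:,:2]*1000).round(1)
fin=P([(445,190),(625,137),(640,188),(460,243)],.064); foot=P([(342,142),(398,342),(628,270),(582,70)],.018); tip=P([(147,230),(195,385)],.012)
print("fin",fin.tolist(),fin.mean(0)); print("foot",foot.tolist(),foot.mean(0)); print("tip",tip.tolist(),tip.mean(0))
a=foot.mean(0); b=tip.mean(0); print(b-a, np.degrees(np.arctan2(*(b-a)[::-1])))
e=fin[[0,3]].mean(0)-fin[[1,2]].mean(0); print("fin dir",e,np.degrees(np.arctan2(e[1],e[0])))
t=cap("top"); 
for q in(fin.mean(0),): print("proj top",project(t,[q[0]/1e3,q[1]/1e3,.064]))
# clamp: black bar and yellow line in top & side
y=mask(t,"yellow")
for n,c in(("top",t),("side",cap("side"))):
    m=mask(c,"yellow"); h=hsv(c); blk=((h[...,2]<50)*255).astype(np.uint8)
    for k in blobs(m,8,1):
        q=rect(c,k,.052)
        if 500<q[0]<640 and -180<q[1]<-90: print(n,"line",q,k.mean(0))
    for k in blobs(blk,100,3):
        q=rect(c,k,.052)
        if 500<q[0]<640 and -220<q[1]<-90: print(n,"clamp",q)
    save(c,n+"6.png")
E
```

```text
fin [[428.9, 40.2], [420.8, 77.2], [431.0, 80.2], [439.5, 42.9]] [430.05   60.125]
foot [[412.9, 26.0], [460.4, 37.3], [447.0, 94.2], [400.2, 83.5]] [430.125  60.25 ]
tip [[429.1, -21.7], [467.4, -12.8]] [448.25 -17.25]
[ 18.125 -77.5  ] -76.83676751030052
fin dir [  8.3  -37.15] -77.40588868098625
proj top [[290.92274376 319.55608584]]
top line [ 536.  -165.    26.2    4.4   -1.2] [395. 270.]
top clamp [ 525.9 -133.3  138.9   92.2   84.2]
side line [ 536.  -162.5   28.8    8.2   -6.4] [330.22580645 305.58064516]
side clamp [ 533.  -169.9   84.8   36.    85.7]
```

```bash
python3 - <<'E'
from h import *
c=cap("wrist"); s=r.sense(); print(s["joints"].round(1))
T=np.array(c["T_tool_cam"]); a=np.radians(4.35)
R=np.array([[-np.cos(a),np.sin(a),0],[np.sin(a),np.cos(a),0],[0,0,-1]])
print("now line")
im=mask(c,"yellow")
for k in blobs(im,8,1):
    q=rect(c,k,.052)
    if q[1]<-120: print(k.min(0),k.max(0),q)
w=cv2.cvtColor(cv2.imread("pics/w4.png"),cv2.COLOR_BGR2RGB)
d=dict(c); d["pixels"]=w; d["orientation"]=R@T[:3,:3]; d["origin"]=np.array([.5467,-.0728,.2372])
for k in blobs(mask(d,"yellow"),50,1):
    if k.mean(0)[0]<250: print("w4",k.mean(0),rect(d,k,.052))
b=((hsv(d)[...,2]<60)*255).astype(np.uint8); b[175:]=0
for k in blobs(b,500,3): print("w4 black",k.min(0),k.max(0),rect(d,k,.052))
# lamp front edge in w4 : vertical profile near column 260 (rib top)
h=hsv(d)
print(h[84:104,262].tolist()); print(plane(d,[[262,94],[500,98]],.017)*1000)
E
```

```text
[  15.9   14.8  -20.     0.   -55.2 -110.4]
now line
[150 272] [178 336] [ 571.  -147.4   58.6   21.5  -14.4]
[131 247] [138 256] [ 524.9 -161.9    7.7    5.6  -11.6]
w4 [237.81118881 305.08391608] [ 635.2 -121.5   39.     7.9   -7.4]
w4 [132.20300752 126.7443609 ] [ 536.1 -162.6   29.1    5.5   -4.5]
w4 black [57 90] [219 163] [ 536.4 -160.2   81.5   34.8   85.6]
[[126, 9, 141], [126, 9, 143], [132, 9, 145], [126, 9, 145], [125, 10, 146], [120, 10, 147], [124, 12, 144], [125, 11, 144], [130, 11, 143], [125, 11, 143], [116, 14, 146], [109, 24, 149], [103, 30, 154], [103, 30, 153], [102, 28, 153], [105, 32, 159], [107, 31, 163], [105, 31, 163], [104, 30, 164], [104, 31, 164]]
[[ 522.55986868 -101.03400942   17.        ]
 [ 533.94972594   35.87336435   17.        ]]
```

```bash
python3 -m jog '0.5 -8.6 7.9 0 10.7; 0.5 -8.6 7.9 0 10.7; 0.5 -8.6 7.9 0 10.7; 0.5 -8.6 7.9 0 10.7; 0.5 -8.6 7.9 0 10.7' |head -1; python3 -m jog '0.5 -8.6 7.9 0 10.7; 0.5 -8.6 7.9 0 10.7; 0.5 -8.6 7.9 0 10.7; 0.5 -8.6 7.9 0 10.7; 0.5 -8.6 7.9 0 10.7'| head -1; python3 -m jog '0.5 0 0 0 0; 0.5 0 0 -50 0; 0.5 0 0 0 0; 0.5 0 0 0 0'
python3 - <<'E'
from h import *
for n in("top","side"):
    c=cap(n); m=mask(c,"yellow")
    for k in blobs(m,100,3): print(n,rect(c,k,.018))
E
```

```text
time_s: 28.5
time_s: 29.12
time_s: 29.62
tcp_pos: [0.4298, 0.0598, 0.1189]
ee_rot: [[0.217, -0.976, 0.001], [-0.976, -0.217, -0.0], [0.0, -0.001, -1.0]]
wrist_force: [1.0, 0.1, 0.1]
gripper_width: 0.504
gripper_force: 0.0
top [ 530.5 -367.3   33.1   31.9  -46.9]
top [789.8 -10.9  97.8  24.9  88.2]
side [ 540.8 -339.7   36.6   32.5   61.6]
side [425.5  71.2 103.7  56.3 -77. ]
side [788.2 -12.7 115.4  28.3  88.8]
```

```bash
python3 -m jog '0.5 0.2 0.4 -45 0.3; 0.5 0 0 -25 0; 0.5 0 0 -10 0; 0.5 0 0 -2 0; 0.5 0 0 0 0' | head -2; python3 -m jog '0.2 0 0 0 0; 0 0 0 0 0; 0 0 0 0 0; 0 0 0 0 0; 0 0 0 0 0' ; python3 -m jog '0 0 0 10 0; 0 0 0 20 0; 0 0 0 20 0; 0 0 0 0 0; 0 0 0 0 0'
```

```text
time_s: 30.35
tcp_pos: [0.4297, 0.0605, 0.0369]
time_s: 30.98
tcp_pos: [0.4292, 0.0603, 0.0361]
ee_rot: [[0.223, -0.975, 0.001], [-0.975, -0.223, 0.0], [-0.0, -0.001, -1.0]]
wrist_force: [-0.0, 1.2, 1.5]
gripper_width: 0.134
gripper_force: 30.0
time_s: 31.6
tcp_pos: [0.4281, 0.0598, 0.0854]
ee_rot: [[0.222, -0.975, -0.001], [-0.975, -0.222, -0.0], [-0.0, 0.001, -1.0]]
wrist_force: [0.1, -0.4, -2.3]
gripper_width: 0.136
gripper_force: 30.0
```

```bash
python3 -m jog '0 -0.6 -30.5 0 10.4; 0 -0.6 -30.5 0 10.4; 0 -0.6 -30.5 0 10.4; 0 -0.6 -30.5 0 10.4; 0 -0.6 -30.5 0 10.4' |head -1; python3 -m jog '0 -0.6 -30.5 0 10.4; 0 -0.6 -30.5 0 10.4; 0 0 0 0 0; 0 0 0 -22 0; 0 0 0 0 0'; python3 -m jog '0 0 0 0 0'
python3 - <<'E'
from h import *
for n in("top","side"):
    c=cap(n); save(c,n+"7.png"); im=np.asarray(c["pixels"])
    x,y=project(c,[[.48,-.158,.03]])[0].astype(int); x0,y0=x-90,y-70
    cv2.imwrite(f"pics/{n}7c.png",cv2.resize(cv2.cvtColor(im[y0:y0+140,x0:x0+180],cv2.COLOR_RGB2BGR),None,fx=4,fy=4,interpolation=cv2.INTER_CUBIC)); print(n,x0,y0)
E
python3 -c "
import cv2,numpy as np
a=cv2.imread('pics/top7c.png');b=cv2.imread('pics/side7c.png')
cv2.imwrite('pics/ins.png',cv2.resize(np.hstack([a,b]),(800,311)))"
```

```text
time_s: 32.22
time_s: 32.85
tcp_pos: [0.4227, -0.1529, 0.0622]
ee_rot: [[0.997, -0.077, -0.006], [-0.077, -0.997, 0.0], [-0.006, 0.0, -1.0]]
wrist_force: [-0.8, -0.5, -2.5]
gripper_width: 0.135
gripper_force: 30.0
time_s: 32.98
tcp_pos: [0.4248, -0.153, 0.064]
ee_rot: [[0.997, -0.075, -0.0], [-0.075, -0.997, -0.0], [-0.0, 0.0, -1.0]]
wrist_force: [-0.4, 0.0, -1.6]
gripper_width: 0.135
gripper_force: 30.0
top 300 226
side 211 251
```

View pics/ins.png

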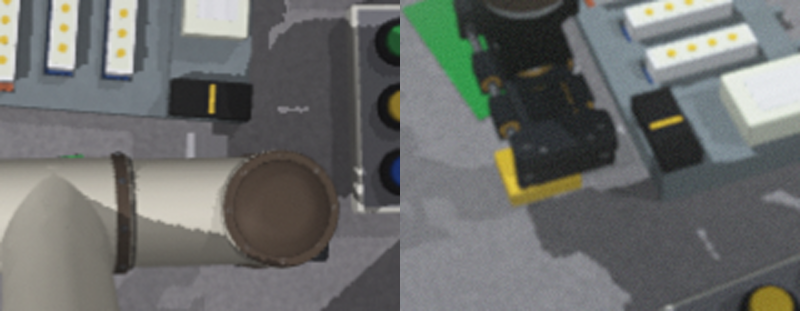

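The gauge is lined up in front of the gap (side crop: yellow foot at (540,175), clamp at (667,128)). Next I settle it at the right height.

```bash
python3 -m jog '0 0 -1 -6 -0.1; 0 0 0 0 0; 0 0 0 0 0; 0 0 0 0 0'; python3 - <<'E'
from h import *
print(r.sense()["tcp_pos"].round(4))
# measure held blade/foot: foot lower edge in side view; project expected foot corners
s=cap("side"); t=s
o=r.sense()["tcp_pos"].copy(); o[2]-=.0341
a=np.radians(-4.4); ex=np.array([np.cos(a),np.sin(a),0]); ey=np.array([-np.sin(a),np.cos(a),0])
pts=[o+ex*x+ey*y+[0,0,z] for x,y,z in((-.03,-.025,0),(.03,-.025,0),(.03,-.025,.016),(-.03,-.025,.016),(.08,-.02,.01),(.08,.02,.01))]
print(project(s,pts).round(1).tolist())
for k in blobs(mask(s,"yellow"),60,3):
    if k[:,0].max()<310: print(k.min(0),k.max(0),cv2.boxPoints(cv2.minAreaRect(k.astype(np.float32))).round(1).tolist())
im=np.asarray(s["pixels"])[300:350,250:310]; cv2.imwrite("pics/foot.png",cv2.resize(cv2.cvtColor(im,cv2.COLOR_RGB2BGR),None,fx=10,fy=10,interpolation=cv2.INTER_CUBIC))
E
```

```text
time_s: 33.58
tcp_pos: [0.4247, -0.1544, 0.058]
ee_rot: [[0.997, -0.077, 0.0], [-0.077, -0.997, -0.0], [0.0, 0.0, -1.0]]
wrist_force: [-0.3, 0.3, -2.3]
gripper_width: 0.134
gripper_force: 30.0
[ 0.4247 -0.1544  0.058 ]
[[261.8, 346.5], [293.3, 337.4], [293.1, 331.9], [261.2, 340.9], [318.0, 324.6], [310.6, 309.3]]
[255 321] [292 345] [[248.1999969482422, 339.1000061035156], [256.20001220703125, 319.1000061035156], [292.8999938964844, 333.79998779296875], [284.8999938964844, 353.79998779296875]]
```

View pics/foot.png

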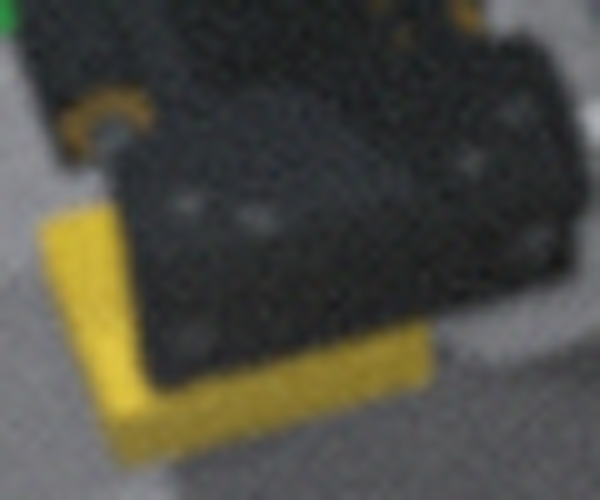

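The foot's corners match the predicted pixels to about 1 px. Inserting gradually.

```bash
python3 -m jog '0 10 -0.8 0 0; 0 8 -0.6 0 0; 0 6 -0.4 0 0; 0 0 0 0 0; 0 0 0 0 0'; python3 -m jog '0 6 -0.5 0 0; 0 6 -0.5 0 0; 0 6 -0.4 0 0; 0 0 0 0 0; 0 0 0 0 0'
```

```text
time_s: 34.25
tcp_pos: [0.4482, -0.1562, 0.0577]
ee_rot: [[0.997, -0.077, -0.001], [-0.077, -0.997, 0.0], [-0.001, -0.0, -1.0]]
wrist_force: [-0.8, -0.0, -2.6]
gripper_width: 0.133
gripper_force: 30.0
time_s: 34.88
tcp_pos: [0.4663, -0.1576, 0.0578]
ee_rot: [[0.997, -0.077, -0.001], [-0.077, -0.997, 0.0], [-0.001, -0.0, -1.0]]
wrist_force: [-0.6, -0.2, -2.6]
gripper_width: 0.139
gripper_force: 30.0
```

```bash
python3 -m jog '0 6 -0.5 0 0; 0 6 -0.5 0 0; 0 5 -0.4 0 0; 0 0 0 0 0; 0 0 0 0 0'; python3 -m jog '0 2 -0.1 0 0; 0 1.5 -0.1 0 0; 0 1 -0.1 0 0; 0 0 0 0 0'
```

```text
time_s: 35.5
tcp_pos: [0.4834, -0.159, 0.0578]
ee_rot: [[0.997, -0.077, -0.0], [-0.077, -0.997, 0.0], [-0.0, -0.0, -1.0]]
wrist_force: [0.4, -1.0, -2.3]
gripper_width: 0.137
gripper_force: 30.0
time_s: 36.0
tcp_pos: [0.4882, -0.1593, 0.0579]
ee_rot: [[0.997, -0.077, -0.0], [-0.077, -0.997, -0.0], [-0.0, 0.0, -1.0]]
wrist_force: [-0.1, 0.2, -2.4]
gripper_width: 0.136
gripper_force: 30.0
```

```bash
for i in 1; do python3 -m jog '0 1 -0.1 0 0; 0 0 0 0 0'|sed -n '2p;4,5p'; python3 -m jog '0 1 -0.1 0 0; 0 0 0 0 0'|sed -n '2p;4,5p';  python3 -m jog '0 1 0 0 0; 0 0 0 0 0'|sed -n '2p;4,5p'; done
```

```text
tcp_pos: [0.4892, -0.1594, 0.0579]
wrist_force: [-0.4, 0.3, -1.8]
gripper_width: 0.136
tcp_pos: [0.4898, -0.1595, 0.0578]
wrist_force: [-0.9, 0.3, -1.1]
gripper_width: 0.136
tcp_pos: [0.4899, -0.1595, 0.0576]
wrist_force: [-4.0, 0.4, -0.6]
gripper_width: 0.134
```

```bash
python3 -m jog '0 1 0 0 0; 0 0 0 0 0;0 0 0 0 0'|sed -n '2,4p'; python3 -m jog '0 1 0 0 0; 0 0 0 0 0;0 0 0 0 0'|sed -n '2,4p'
python3 - <<'E'
from h import *
for n in("top","side"):
    c=cap(n)
    for k in blobs(mask(c,"white"),150,3):
        q=rect(c,k,.034)
        if q[2]<180 and 300<q[0]<700 and q[1]>-120: print(n,q)
E
```

```text
tcp_pos: [0.49, -0.1595, 0.0575]
ee_rot: [[0.997, -0.078, -0.005], [-0.078, -0.997, 0.0], [-0.005, 0.0, -1.0]]
wrist_force: [-5.7, 0.6, 1.6]
tcp_pos: [0.49, -0.1595, 0.0573]
ee_rot: [[0.997, -0.078, -0.007], [-0.078, -0.997, 0.0], [-0.007, 0.0, -1.0]]
wrist_force: [-7.4, 0.5, 1.8]
top [538.  -54.5  50.3  35.2  89.9]
top [513.1  19.9  89.5  63.4  -0. ]
top [617.2 -80.   90.1  26.4  -4.4]
top [619.8 -22.4  95.   25.4  -4.3]
top [633.9  35.  123.5  25.4  -4.3]
top [626.5  94.  139.1  25.   -4.5]
side [616.6 -79.   97.   29.5  -4.6]
side [627.4 -21.8  84.2  29.2  -4.7]
side [661.8  33.5  70.5  30.   -3. ]
```

The shoulder has met the lamp: the TCP stalled at x = 0.490 and the force is rising. Withdrawing and returning to the mat.

```bash
python3 -m jog '0 -5 0.2 0 0; 0 -10 0.8 0 0; 0 -20 1.5 0 0; 0 -20 1.5 0 0; 0 -20 1.5 0 0' | sed -n 2,4p; python3 -m jog '0 -20 1.5 0 0; 0 0 0 15 0; 0 0 0 15 0; 0 0 0 0 0; 0 0 0 0 0' | sed -n 2,5p
```

```text
tcp_pos: [0.4181, -0.1539, 0.0582]
ee_rot: [[0.997, -0.077, 0.002], [-0.077, -0.997, -0.0], [0.002, -0.0, -1.0]]
wrist_force: [-0.4, -0.7, -1.5]
tcp_pos: [0.3979, -0.1524, 0.0876]
ee_rot: [[0.997, -0.077, 0.0], [-0.077, -0.997, 0.0], [0.0, -0.0, -1.0]]
wrist_force: [0.4, -0.8, -1.9]
gripper_width: 0.135
```

```bash
python3 -m jog '0 4.1 27.2 0 -9.8; 0 4.1 27.2 0 -9.8; 0 4.1 27.2 0 -9.8; 0 4.1 27.2 0 -9.8; 0 4.1 27.2 0 -9.8' | head -1; python3 -m jog '0 4.1 27.2 0 -9.8; 0 4.1 27.2 0 -9.8; 0 4.1 27.2 0 -9.8; 0 0 0 0 0; 0 0 0 0 0' | sed -n 2,5p
```

```text
time_s: 39.48
tcp_pos: [0.4302, 0.0646, 0.0873]
ee_rot: [[0.126, -0.992, -0.002], [-0.992, -0.126, -0.001], [0.001, 0.002, -1.0]]
wrist_force: [0.1, -0.8, -1.3]
gripper_width: 0.137
```

```bash
python3 -m jog '0 3 0 -25 -0.4; 0 0 0 -15 0; 0 0 0 -6 0; 0 0 0 -3 0; 0 0 0 0 0' | sed -n '2p;4p'; python3 -m jog '0 0 0 -1 0; 0 0 0 -1 0; 0 0 0 0 0' | sed -n '2p;4p'
```

```text
tcp_pos: [0.4341, 0.065, 0.0392]
wrist_force: [-0.3, 0.1, -1.7]
tcp_pos: [0.4339, 0.0652, 0.037]
wrist_force: [-0.0, 0.7, -1.4]
```

```bash
python3 -m jog '0 -0.5 0 -1 0; 0 0 0 -0.5 0; 0 0 0 0 0' | sed -n '2p;4p'; python3 -m jog '0.3 0 0 0 0; 0.5 0 0 0 0; 0.5 0 0 0 0; 0.5 0 0 40 0; 0.5 0 0 60 0' | head -2;  python3 -m jog '0.5 0 60 30 0; 0.5 0 60 0 0; 0.5 0 0 0 0; 0.5 0 0 0 0' | sed -n '1,3p'
python3 - <<'E'
from h import *
c=cap("wrist"); save(c,"w8.png"); print(r.sense()["joints"].round(1))
for k in blobs(mask(c,"white"),300,3): print("white",k.mean(0).round(),rect(c,k,.012))
m=mask(c,"green")|mask(c,"yellow")
for k in blobs(m,3000,9): print("mat",k.mean(0).round(),rect(c,k,.002))
for k in blobs(mask(c,"yellow"),300,3): print("yel",k.mean(0).round(),rect(c,k,.018))
E
```

```text
tcp_pos: [0.4336, 0.0652, 0.0361]
wrist_force: [-2.4, 1.1, 4.9]
time_s: 42.1
tcp_pos: [0.4322, 0.0645, 0.1351]
time_s: 42.6
tcp_pos: [0.4328, 0.1807, 0.1628]
ee_rot: [[0.118, -0.993, -0.001], [-0.993, -0.118, -0.001], [0.001, 0.001, -1.0]]
[ 42.5  10.7 -26.4  -0.  -53.  -35.8]
white [79. 87.] [635.3  95.6 139.4  27.6  -4.6]
white [140.  23.] [584.1  42.7  38.2  18.1  -5.6]
white [344.  13.] [429.3  20.9  22.1  18.7   7.3]
white [55. 11.] [656.5  36.5  95.4  18.   -4.7]
mat [376. 358.] [349.5 314.6 406.1  20.    6.7]
mat [330.  70.] [432.6  66.4 115.6  79.3 -83.2]
yel [375. 358.] [354.1 304.4 385.4  19.    6.7]
yel [431. 304.] [320.7 247.5  62.6  17.  -76.1]
yel [331.  71.] [432.8  64.9  60.5  49.5 -83.1]
```

View pics/w8.png

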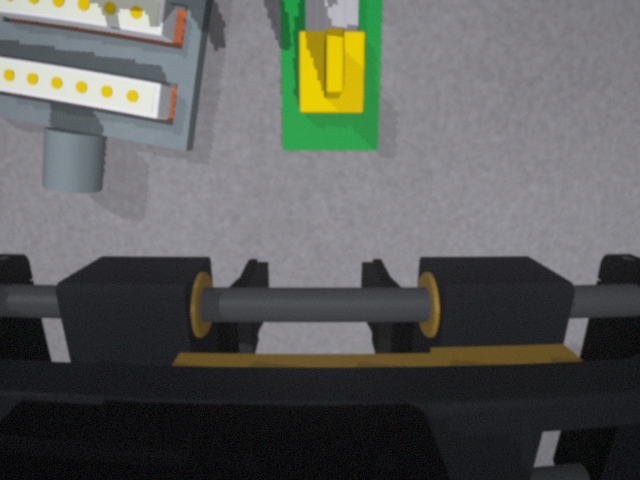

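The wrist view shows the gauge lying along the mat with its foot at (331,71); its middle is within 1 mm of the mat's centre. On to the tester, with the fingers shut.

```bash
python3 -m jog '0 4.5 -61 0 0; 0 4.5 -61 0 0; 0 4.5 -61 0 0; 0 4.5 -61 0 0; 0 4.5 -61 0 0' | head -1; python3 -m jog '0 4.5 -61 0 0; 0 4.5 -61 0 0; 0 0 0 0 0; 0 0 0 0 0' | sed -n '1,3p'
python3 - <<'E'
from h import *
w=cap("wrist"); save(w,"w9.png"); t=cap("top"); s=cap("side")
for kind in("blue","yellow","green"):
    for n,c in(("wrist",w),("top",t),("side",s)):
        for k in blobs(mask(c,kind),200,3):
            q=rect(c,k,.046)
            if abs(q[1]+355)<40 and 430<q[0]<630: print(kind,n,k.mean(0).round(1),q)
E
```

```text
time_s: 43.28
time_s: 43.78
tcp_pos: [0.4635, -0.2467, 0.1628]
ee_rot: [[0.115, -0.993, -0.002], [-0.993, -0.115, 0.001], [-0.001, 0.001, -1.0]]
blue wrist [331.   73.3] [ 463.9 -356.2   33.    32.5   51.1]
blue side [342.1 403.3] [ 464.5 -355.3   35.5   32.3   64.2]
yellow wrist [236.5  62.6] [ 529.5 -356.2   33.4   32.2  -51.9]
yellow side [377.7 388.7] [ 530.  -355.5   34.9   31.8   64.9]
green wrist [144.3  53.3] [ 594.3 -356.3   35.9   32.5  -27.8]
green side [411.5 375.1] [ 595.  -355.5   36.6   32.    59.2]
```

View pics/w9.png

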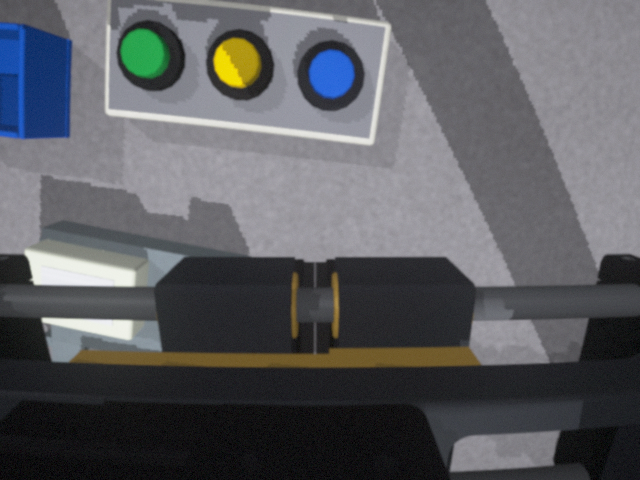

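The wrist view shows the keys at (331,73) blue, (237,63) yellow and (144,53) green, with tops about 46–49 mm high. Pressing blue.

```bash
python3 -m jog '0 0.3 -55 0 0; 0 0.3 -54 -40 0; 0 0 0 -45 0; 0 0 0 0 0; 0 0 0 0 0' | sed -n '1,2p;4p'; python3 -m jog '0 0 0 -10 0; 0 0 0 -5 0; 0 0 0 0 0; 0 0 0 0 0' | sed -n '1,2p;4p'
```

```text
time_s: 44.55
tcp_pos: [0.4669, -0.3507, 0.0829]
wrist_force: [0.4, 0.2, 0.9]
time_s: 45.05
tcp_pos: [0.4657, -0.3513, 0.0665]
wrist_force: [0.0, -0.3, -0.6]
```

```bash
python3 -m jog '0 -1.5 -4.5 0 0; 0 0 0 -6 0; 0 0 0 -3 0; 0 0 0 0 0; 0 0 0 0 0' | sed -n '1,2p;4p'; python3 -m jog '0 0 0 -3 0; 0 0 0 0 0; 0 0 0 0 0' | sed -n '1,2p;4p';python3 -m jog '0 0 0 -2 0; 0 0 0 0 0; 0 0 0 0 0' | sed -n '1,2p;4p'; python3 -m jog '0 0 0 -2 0; 0 0 0 0 0; 0 0 0 0 0' | sed -n '1,2p;4p'
```

```text
time_s: 45.68
tcp_pos: [0.4643, -0.3562, 0.0576]
wrist_force: [-0.3, -2.4, 3.4]
time_s: 46.05
tcp_pos: [0.4643, -0.3562, 0.0549]
wrist_force: [0.2, -2.6, 5.9]
time_s: 46.42
tcp_pos: [0.4643, -0.3563, 0.0547]
wrist_force: [-3.9, -0.1, 16.2]
time_s: 46.8
tcp_pos: [0.4644, -0.3563, 0.0546]
wrist_force: [-5.5, 3.1, 25.2]
```

The blue key bottomed at z = 54.6 mm with 25 N. Releasing, then yellow.

```bash
python3 -m jog '0 0 0 10 0; 0 0 0 20 0; 0 33 0 0 0; 0 32.3 0 0 0; 0 0 0 0 0' | sed -n '1,2p;4p'; python3 -m jog '0 0 0 0 0; 0 0 0 0 0' | sed -n '1,2p;4p'
python3 - <<'E'
from h import *
c=cap("side")
for k in blobs(mask(c,"blue"),150,3):
    q=rect(c,k,.046)
    if q[1]<-300 and q[0]<600: print(q,k.mean(0))
E
```

```text
time_s: 47.42
tcp_pos: [0.5305, -0.3547, 0.0787]
wrist_force: [-0.4, -0.3, 0.5]
time_s: 47.68
tcp_pos: [0.5282, -0.3554, 0.0797]
wrist_force: [0.5, 0.3, -1.0]
[ 465.3 -355.7   35.6   30.7   64.1] [342.28070175 403.40350877]
```

```bash
python3 -m jog '0 0.8 -0.5 -12 0; 0 0 0 -6 0; 0 0 0 -3 0; 0 0 0 0 0' | sed -n '1,2p;4p'; python3 -m jog '0 0 0 -3 0; 0 0 0 -2 0; 0 0 0 0 0; 0 0 0 0 0' | sed -n '1,2p;4p';python3 -m jog '0 0 0 -2 0; 0 0 0 0 0; 0 0 0 0 0' | sed -n '1,2p;4p'
```

```text
time_s: 48.22
tcp_pos: [0.5295, -0.3561, 0.059]
wrist_force: [-2.0, -0.1, 1.6]
time_s: 48.72
tcp_pos: [0.53, -0.3564, 0.055]
wrist_force: [-2.2, 1.4, 5.2]
time_s: 49.1
tcp_pos: [0.5301, -0.3564, 0.0548]
wrist_force: [-4.0, 2.9, 13.5]
```

```bash
python3 -m jog '0 0 0 -2 0; 0 0 0 0 0; 0 0 0 0 0' | sed -n '1,2p;4p'; python3 -m jog '0 0 0 10 0; 0 0 0 20 0; 0 33 0 0 0; 0 32 0 0 0; 0 0 0 0 0' | sed -n '1,2p;4p'; python3 -m jog '0 0 0 0 0; 0 0 0 0 0' | sed -n '1,2p;4p'
```

```text
time_s: 49.48
tcp_pos: [0.5301, -0.3564, 0.0546]
wrist_force: [-6.9, 5.3, 22.0]
time_s: 50.1
tcp_pos: [0.5973, -0.356, 0.0792]
wrist_force: [-0.7, 0.2, 0.2]
time_s: 50.35
tcp_pos: [0.5942, -0.3562, 0.08]
wrist_force: [-0.4, -0.2, -0.4]
```

Yellow is done and released; now green, then retreat and check everything.

```bash
python3 -m jog '0 0 0 -12 0; 0 0 0 -6 0; 0 0 0 -3 0; 0 0 0 0 0' | sed -n '1,2p;4p'; python3 -m jog '0 0 0 -3 0; 0 0 0 -2 0; 0 0 0 0 0; 0 0 0 0 0' | sed -n '1,2p;4p';python3 -m jog '0 0 0 -4 0; 0 0 0 0 0; 0 0 0 0 0' | sed -n '1,2p;4p'; python3 -m jog '0 0 0 10 0; 0 0 0 40 0; 0 0 0 60 0; 0 0 0 60 0; 0 -40 0 0 0' | sed -n '1,2p;4p'; python3 -m jog '0 -50 0 0 0; 0 -50 0 0 0; 0 -50 0 0 0; 0 -20 0 0 0; 0 0 0 0 0' | sed -n '1,2p;4p'
python3 - <<'E'
from h import *
for n in("top","side"):
    c=cap(n); save(c,n+"10.png")
    for kind,z in(("white",.034),("yellow",.018),("green",.046),("blue",.046)):
        for k in blobs(mask(c,kind),150,3):
            q=rect(c,k,z)
            if q[2]<180 and 300<q[0]<850 and abs(q[1])<500: print(n,kind,q)
E
```

```text
time_s: 50.85
tcp_pos: [0.5945, -0.3562, 0.0591]
wrist_force: [-1.5, 0.8, 2.3]
time_s: 51.35
tcp_pos: [0.5952, -0.3564, 0.055]
wrist_force: [-1.8, 0.5, 5.2]
time_s: 51.72
tcp_pos: [0.5953, -0.3565, 0.0547]
wrist_force: [-7.1, 4.6, 18.9]
time_s: 52.35
tcp_pos: [0.5598, -0.3576, 0.226]
wrist_force: [-0.7, -0.2, -1.0]
time_s: 52.98
tcp_pos: [0.3847, -0.3564, 0.2205]
wrist_force: [1.0, -0.0, -0.3]
top white [612.9 -79.8  98.7  26.3  -4.5]
top white [617.9 -22.4  98.8  25.3  -4.3]
top white [ 647.1 -175.4   91.6   63.7   -4.4]
top white [626.2  35.5 138.7  25.   -4.2]
top white [626.7  93.9 138.7  24.8  -4.5]
top yellow [432.1  62.6  58.7  49.  -83. ]
top yellow [789.8 -10.9  97.9  25.1  87.9]
top green [434.6  38.  163.6  76.5 -83.2]
top blue [ 731.3 -329.4  120.6   91.9   -2. ]
side white [ 655.7 -154.8   96.3   70.    -4.6]
side white [429.6 -13.3  43.5  29.9 -82.8]
side white [643.3 -84.5  42.8  37.2  -3.1]
side white [633.4 -22.6  73.4  30.4  -3.9]
side white [657.1  31.7  81.2  36.1  -3.2]
side yellow [ 540.8 -339.7   36.6   32.5   61.6]
side yellow [428.6  77.  106.9  52.2 -82.7]
side yellow [788.1 -12.7 115.3  28.   89.3]
side green [ 594.6 -356.3   34.3   32.9   64.7]
side green [416.4  -6.4 158.6  59.7 -82.7]
side blue [ 464.6 -355.3   35.5   32.4   64.2]
side blue [ 725.4 -340.2  137.9  107.8   -1.9]
```

View pics/top10.png

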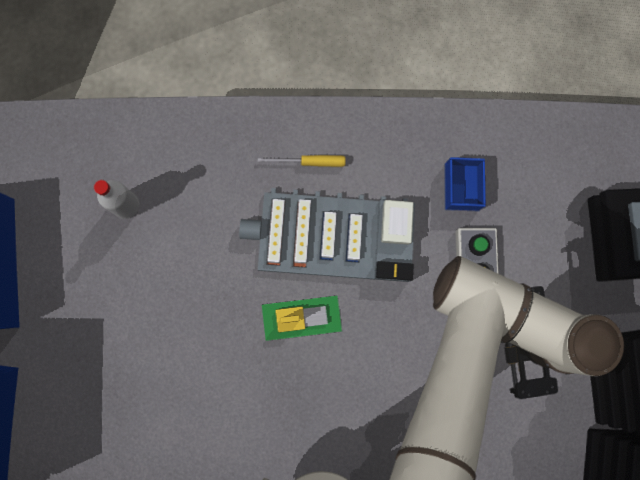

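The top view shows all four bars in the lamp, the gauge centred on the mat and the bystanders in their original places. The inner long bar reads about 4 mm towards +x, so I'll check from close up that it lies flat.

```bash
python3 -m jog '0 26.8 57.3 0 0; 0 26.8 57.3 0 0; 0 26.8 57.3 0 0; 0 26.8 57.3 0 0; 0 26.8 57.3 0 0' | head -1; python3 -m jog '0.5 26.8 57.3 0 0; 0.5 26.8 57.3 0 0; 0.5 26.8 57.3 0 0; 0.5 26.8 57.3 0 0; 0.5 0 0 -40 0' | head -1; python3 -m jog '0.5 0 0 0 0; 0.5 0 0 0 0' | sed -n '1,3p'
python3 - <<'E'
from h import *
w=cap("wrist"); save(w,"w11.png")
for k in blobs(mask(w,"white"),400,3):
    q=rect(w,k,.034); print("white",k.mean(0).round(),q)
for k in blobs(mask(w,"copper"),30,3): print("cop",k.min(0),k.max(0),rect(w,k,.01))
t=cap("top"); s=cap("side")
# heights of LED dots (bar ends) by top+side triangulation
for n,c in(("top",t),("side",s)):
    for k in blobs(mask(c,"white"),150,3):
        q=rect(c,k,.034)
        if q[2]<160 and 550<q[0]<700 and -120<q[1]<140: print(n,q)
im=np.asarray(w["pixels"])[:250]; cv2.imwrite("pics/w11c.png",cv2.cvtColor(im,cv2.COLOR_RGB2BGR))
E
```

```text
time_s: 53.7
time_s: 54.32
time_s: 54.58
tcp_pos: [0.6244, 0.1535, 0.1809]
ee_rot: [[0.118, -0.993, 0.001], [-0.993, -0.118, -0.0], [0.001, -0.001, -1.0]]
white [317. 148.] [627.6  96.3 139.4  25.9  -4.6]
white [554.  68.] [452.6  14.2  41.8  35.3 -82.8]
white [327.  72.] [627.1  38.8 140.1  27.3  -4.2]
white [377.   9.] [597.3  -8.6  60.   17.9   7.7]
cop [406  81] [420 112] [550.6  45.4  26.4   5.8  72.5]
top [597.7 -20.8  59.2  25.4  -4.3]
top [598.9 -78.6  70.9  26.4  -4.4]
top [626.3  35.7 138.8  25.4  -4.2]
top [626.5  94.  139.1  25.1  -4.5]
side [601.2 -77.7  80.1  30.2  -3.8]
side [615.  -20.9  98.5  30.5  -3.7]
side [625.5  36.3 144.5  30.6  -4. ]
side [626.2  95.2 144.1  32.2  -4.4]
```

View pics/w11c.png

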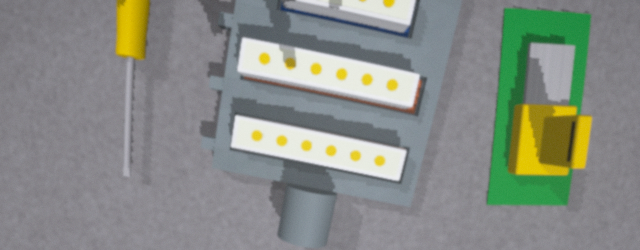

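The close view shows both long bars in their bays, with some copper visible at the near (-x) end of the inner one. I'll compare LED spacing along the bars to check for tilt.

```bash
python3 - <<'E'
from h import *
def dots(c,z,lo,hi):
    h=hsv(c).astype(int); m=((h[...,0]>15)&(h[...,0]<35)&(h[...,1]>90)).astype(np.uint8)
    n,_,st,ce=cv2.connectedComponentsWithStats(m)
    out=[]
    for i in range(1,n):
        if 6<st[i,4]<260:
            p=plane(c,ce[i],z)[0]*1000
            if 540<p[0]<700 and lo<p[1]<hi: out.append((p[0],p[1],*ce[i]))
    return np.array(sorted(out))
w=cap("wrist"); s=cap("side"); t=cap("top")
for nm,lo,hi in(("L0",22,52),("L1",80,112)):
    for n,c in(("w",w),("t",t),("s",s)):
        d=dots(c,.034,lo,hi)
        if len(d): print(nm,n,len(d),d[:,:2].round(1).tolist())
    a=dots(w,.034,lo,hi); b=dots(s,.034,lo-4,hi)
    if len(a)==len(b): print(nm,"tri z",[round(tri(w,a[i,2:],s,b[i,2:])[2]*1000,1) for i in range(len(a))])
E
```

```text
L0 w 6 [[576.7, 41.5], [596.7, 39.9], [616.8, 38.3], [636.7, 37.0], [656.8, 35.4], [676.8, 33.9]]
L0 t 6 [[576.6, 39.5], [596.5, 38.0], [616.4, 36.6], [636.5, 35.0], [656.4, 33.1], [676.2, 32.1]]
L1 w 6 [[577.6, 100.3], [597.5, 98.7], [617.5, 97.1], [637.3, 95.5], [657.5, 93.9], [677.4, 92.4]]
L1 t 6 [[577.2, 98.2], [597.4, 96.8], [617.1, 95.5], [637.2, 93.4], [656.9, 92.2], [676.9, 90.3]]
L1 s 1 [[617.9, 98.1]]
```

```bash
python3 -c "
from station import r
print(r.finish_job())"
```

```text
the job is handed in; nothing more can be done
None
```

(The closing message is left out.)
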